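# Rebuild the press's disc-spring pack

### The job

The bench press has been opened to clean its disc springs: one is back on the guide pin, hollow side down, and the other three lie on the drying tray, not all the same way up. Stack the three on the pin so that every spring faces the opposite way to the one beneath it (rim to rim, hub to hub) and lies flat; then take the lever by its knob, lower it, without letting it drop, until it rests on the pack, and let go. Leave the other things on the bench as they are.

Things in the scene. Friction and masses are not known exactly. Their poses are not given: they have to be found in the camera images.
- spring_a_mid (a point): loose disc spring (steel cone washer) lying on the tray: 60 mm outside, 31 mm bore, 10 mm high. Point: its centre, half-way up. Its z axis points to its narrow hub end: z up = hollow side down, wide rim at the bottom; z down = hollow side up, rim at the top. The rim's outer edge is a band 3 mm high, its middle 3.5 mm from the centre towards the hollow side: pinch it there, across the outside. x, y mean nothing
- spring_b_mid (a point): loose disc spring (steel cone washer) lying on the tray: 60 mm outside, 31 mm bore, 10 mm high. Point: its centre, half-way up. Its z axis points to its narrow hub end: z up = hollow side down, wide rim at the bottom; z down = hollow side up, rim at the top. The rim's outer edge is a band 3 mm high, its middle 3.5 mm from the centre towards the hollow side: pinch it there, across the outside. x, y mean nothing
- spring_c_mid (a point): loose disc spring (steel cone washer) lying on the tray: 60 mm outside, 31 mm bore, 10 mm high. Point: its centre, half-way up. Its z axis points to its narrow hub end: z up = hollow side down, wide rim at the bottom; z down = hollow side up, rim at the top. The rim's outer edge is a band 3 mm high, its middle 3.5 mm from the centre towards the hollow side: pinch it there, across the outside. x, y mean nothing
- spring_base_mid (a point): the disc spring already on the press pin, same size and conventions; it lies hollow side down (rim on the seat, hub up) and is fixed there
- drying_tray: fixed white tray, 270 (its x) by 150 mm (its y), floor 3 mm, rim 13 mm high; origin: centre of its underside. On two 6 mm wire rails along its x (at y = -14 and 14 mm, tops 12 mm above the table) the springs lie in a row, about 85 mm apart. Fingers have room on both sides of each spring along the tray's y, inside the rim, down to just above the floor
- pin_seat (a point): point on the press's upright guide pin's axis, at the flat seat under the first spring, 18 mm above the table. Pin: 26 mm diameter to 42 mm above the seat, then tapers to a nose that ends 52 mm above it. z up, x points to the lever's hinge. Centres of four alternating springs stand 5, 15, 25 and 35 mm above the seat; two facing the same way nest, 5.5 mm lower
- press: the fixed press. Origin under the pin, on the table; x points to the hinge. Grey base plate 112 mm wide (y), from x = -60 to 125 mm, its top 14 mm high; two clevis posts carry the hinge at x = 73 to 107 mm, y = 36 to 47 mm to either side, up to 80 mm high
- lever_hinge (a point): centre of the lever's hinge axis, 90 mm from the pin's axis (along pin_seat's x), 68 mm above the table; the axis runs along pin_seat's y
- lever_knob (a point): centre of the black ball knob, 32 mm in diameter, on the end of the press lever, 172 mm from the hinge axis. Pinch it on two sides along the hinge axis (pin_seat's y); a 10 mm stem runs from it towards the hinge. The ball can turn in the grip as the lever swings
- press_lever (a joint): angle of the yoke lever, whose two bars straddle the pin: 0 = level, its rounded feet just resting on the rim of a correct pack of four; 1.57 = upright; more leans back, away from the robot (starts so and stays, stop at 2.05). Light friction: brought forward below about 1 rad it falls unless held. 0.3 kg; about 2 N at the knob moves it; its weight keeps it down on the pack
- timer: bystander: white timer with three keys, 62 x 64 x 19 mm, lying loose in front of the tray and the press. Origin: centre of its underside

How it is judged:
By the outcome, as a careful person would: the job done as asked, in the order asked, and still so for the second after the job is handed in, with the robot touching nothing.
It also fails if it takes over 72 s, if anything falls off the work surface, if the arm or the gripper's body presses on something with over 40 N, if the wrist force passes 120 N, or if a joint passes its speed limit or range.

### The arm

A 6-joint arm with a two-finger parallel gripper is mounted at the origin on the work surface; the furniture and walls round the work are solid. World frame = base frame: x ahead of the robot, y to its left, z up, the work surface at z = 0. Lengths are in m, angles in rad, forces in N, time in s.
With the tool pointing down it reaches from about 0.375 to 0.925 m from the base axis. Payload 5.7 kg.
Tool frame: the origin (TCP) lies at the very end of the fingers, on their centre line; the grasp point (between the pads) lies 19 mm behind it; z points along the fingers, y is the line along which they close (so a half turn about z gives the same grasp; the last joint's range is limited). The gripper opens to 85 mm and grips with 20 to 120 N. Pads are 22 mm wide; open, the fingers measure 114 mm over their backs; the gripper's body (76 mm by 85 mm) begins 54 mm behind the grasp point. The pads swing forward as they close: fully open they stand 13 mm farther back than shut.
Start: joints at [-1.248, 0.359, 1.51, -0, 1.272, -0.115], TCP at [0.254, -0.543, 0.2] pointing down, gripper open.
Joint ranges: [-2.97, 2.97], [-1.01, 2.36], [0.21, 2.38], [-0.96, 4.11], [0.2, 2.71], [-2.98, 2.98]. Speed limits (rad/s): [2.39, 2.39, 3.14, 3.14, 3.14, 3.14].

### API

Orientations are given as [roll, pitch, yaw] about the fixed x, y, z axes, in that order (R = Rz(yaw) Ry(pitch) Rx(roll)).
In Python, from rig import manip, optics gives the robot as it stands. The module is installed in compiled form; this text tells all that it offers.
- The arm moves only by the tool carry_out, never from a script. Its argument "series" is a list of rows, each a list of 5 numbers: the closure, from 0 (fully open) to 1 (shut), then the shift along the tool's x, y, z in m, then the turn about the tool's z in degrees. In form: [[claw, tx, ty, tz, twist], ...]. A call has 1 to 8 rows; each row is the pose to reach, as a shift and turn from the pose commanded when the call began, along the tool's axes at that moment; what a row does not reach only later rows make up. A row lasts 1/10 s, in which the tool goes at most 50 mm and 8.59 degrees, less where a joint would pass 70% of its speed; a pose out of reach is approached as far as the arm can. A call with a gripper value outside its range is refused whole. The fingers move at their own pace and stop on an object; "force" is the grip in N (left out, the last holds). Time passes only in rows, so rows that repeat a pose let the fingers close. It gives the time, the measured TCP pose, the force, the opening and the grip force at its end, in the units of the state.
- manip.get_obs(): the state, without advancing time (a new reading comes with each control period).
- optics.snapshot(name): name is "side" or "top" or "wrist"; returns a dict with "img" (384x512x3 uint8, blue, green, red), "camera_matrix" (3x3 intrinsics, pixels), "R" (3x3) and "t" (3): a world point X has camera coordinates R X + t. Camera axes: x right, y down, z forward; pixel columns grow to the right and rows downward; lengths in m; the calibration is good to about 2 mm. The wrist camera is an equidistant fisheye: a pixel r from the principal point sees the ray r / f radians off the axis. A picture is of the moment at which its call begins. There is no depth.
- manip.close_job(): hands the job in; it is judged then, once.
The state is a dict: "t": time; "joint_positions": joint angles; "qvel": joint speeds; "joint_efforts": joint torques, N m; "position": TCP position; "orientation": TCP orientation; "ft_force": force on the tool from outside, world axes, zero at the start; "moment": the same for the moment, N m; "finger_gap": finger opening in m; "gripper_force": force on a finger pad.
Only numpy, scipy, OpenCV 4.12 (cv2) and the standard library are available. Lean on these libraries where they do the work, as an engineer would, in place of code of your own. Each camera call takes 0.05 s, during which the arm holds its last target. There are 200 camera calls.

## Working session

There is one attempt and no reset: what is moved stays moved. The work goes in short steps, Python scripts to look and compute and a tool call to move; the robot and the scene stay as the last step left them, time stands still between calls to the robot, and variables do not carry over. Pictures are saved under pics/ and viewed, at most 10 in all, crops included, and the job is handed in when it is done.

Besides the shell and the picture viewer there is one more tool, called after "Request:" by a JSON object that holds its "fn" and its "kwargs". carry_out: Moves the arm, as the interface text tells. Its arguments: {"type":"object","properties":{"series":{"type":"array","items":{"type":"array","items":{"type":"number"}}},"force":{"type":"number"}},"required":["series"]}

```bash
mkdir -p pics; python3 - <<'E'
from rig import manip, optics
import cv2,numpy as np
o=manip.get_obs();print({k:np.round(v,4).tolist() for k,v in o.items()})
for n in("top","side"):
    s=optics.snapshot(n);cv2.imwrite(f"pics/{n}0.png",cv2.resize(s["img"],(800,600),interpolation=cv2.INTER_CUBIC))
    np.savez(f"{n}.npz",K=s["camera_matrix"],R=s["R"],t=s["t"],img=s["img"]);print(n,s["camera_matrix"].tolist(),np.round(-s["R"].T@s["t"],3),np.round(s["R"],3).tolist())
E
```

```text
{'t': 0.0, 'joint_positions': [-1.2481, 0.3595, 1.5114, -0.0, 1.2725, -0.1151], 'qvel': [0.0003, 0.0001, 0.0007, 0.0006, -0.0014, 0.0007], 'joint_efforts': [-0.0014, -52.7618, -27.8621, -0.0004, 0.013, -0.0], 'position': [0.2541, -0.5427, 0.1994], 'orientation': [-3.1398, -0.0002, 0.4378], 'ft_force': [-0.0756, -0.2754, -0.78], 'moment': [-0.0059, 0.0144, 0.0105], 'gripper_force': 0.0, 'finger_gap': 0.0856}
top [[478.2340959051968, 0.0, 254.43273845540583], [0.0, 478.2340959051968, 185.71565858370545], [0.0, 0.0, 1.0]] [ 0.34  -0.016  0.911] [[-0.021, -1.0, -0.006], [-0.976, 0.021, -0.217], [0.217, 0.001, -0.976]]
side [[349.09900982268755, 0.0, 256.4158381236135], [0.0, 349.09900982268755, 194.94038901216226], [0.0, 0.0, 1.0]] [ 0.376 -0.823  0.385] [[0.986, -0.162, 0.026], [-0.036, -0.371, -0.928], [0.16, 0.915, -0.371]]
```

View pics/top0.png

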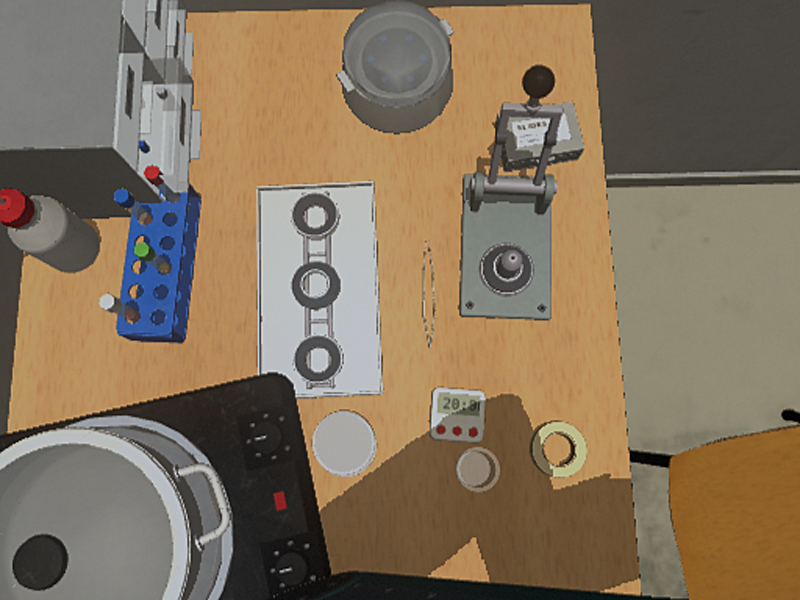

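View pics/side0.png

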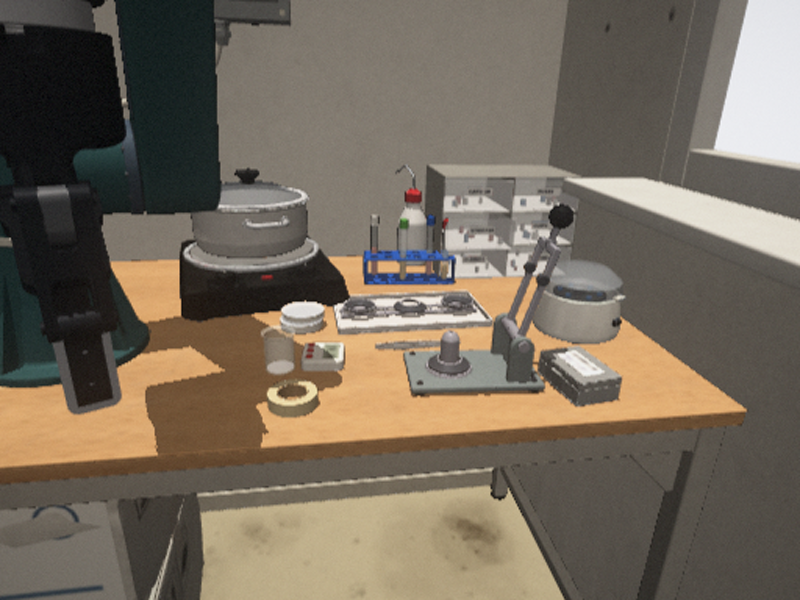

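Top view (800x600): springs at (316,215), (316,285), (318,357); pin at (512,258); knob at (538,82). Enlarging the tray and the press to see which way up they are.

```bash
python3 - <<'E'
import cv2,numpy as np
im=np.load("top.npz")["img"]
a=im[110:260,160:250]; b=im[30:215,285:385]
A=cv2.resize(a,None,fx=4,fy=4,interpolation=cv2.INTER_CUBIC);B=cv2.resize(b,None,fx=3.2,fy=3.2,interpolation=cv2.INTER_CUBIC)
o=np.zeros((600,800,3),np.uint8);o[:A.shape[0],:A.shape[1]]=A;o[:B.shape[0],400:400+B.shape[1]]=B;cv2.imwrite("pics/crop1.png",o)
E
```

```text
(no output)
```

View pics/crop1.png

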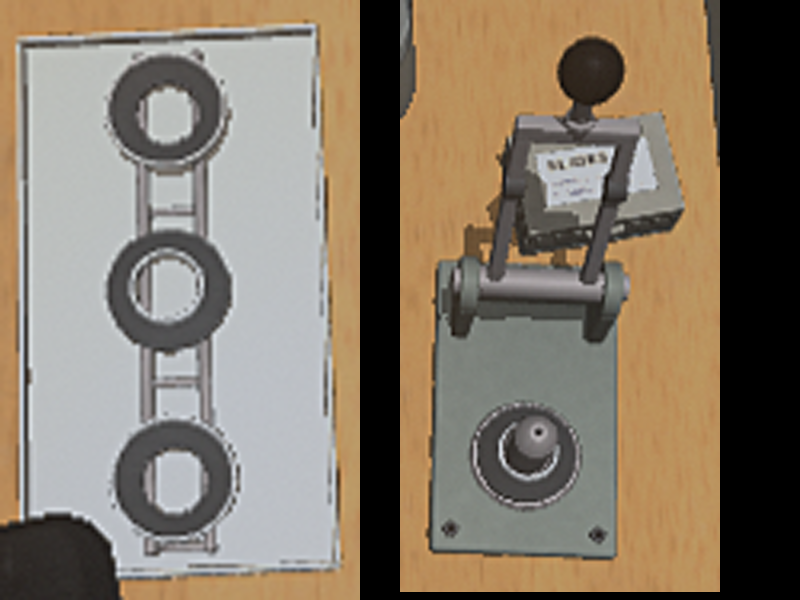

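```bash
cat > h.py <<'E'
import numpy as np, cv2
from rig import manip, optics
from scipy.spatial.transform import Rotation as Ro
def snap(n):
    s=optics.snapshot(n); return s["img"],s["camera_matrix"],s["R"],s["t"]
def load(n):
    s=np.load(n+".npz"); return s["img"],s["K"],s["R"],s["t"]
def world(uv,z,K,R,t,fish=False):
    d=np.array([(uv[0]-K[0,2])/K[0,0],(uv[1]-K[1,2])/K[1,1],1.])
    if fish:
        th=np.hypot(d[0],d[1]); d=np.array([d[0]/th*np.sin(th),d[1]/th*np.sin(th),np.cos(th)]) if th>1e-9 else np.array([0,0,1.])
    c=-R.T@t; w=R.T@d; return c+w*(z-c[2])/w[2]
def proj(X,K,R,t,fish=False):
    p=R@np.asarray(X,float)+t
    if fish:
        r=np.hypot(p[0],p[1]); th=np.arctan2(r,p[2]); return K[0,2]+K[0,0]*th*p[0]/r, K[1,2]+K[1,1]*th*p[1]/r
    return K[0,2]+K[0,0]*p[0]/p[2], K[1,2]+K[1,1]*p[1]/p[2]
def shift(X,yaw=None):
    o=manip.get_obs(); M=Ro.from_euler('xyz',o["orientation"]).as_matrix()
    d=np.array(X)-o["position"]
    cy=np.arctan2(M[1,0],M[0,0]); r=np.round(M.T@d*1000,1)
    tw=None if yaw is None else -np.degrees((yaw-cy+np.pi/2)%np.pi-np.pi/2)
    print("shift mm",r,"twist deg",tw and round(tw,1),"pos",np.round(o["position"],4),"yaw",round(cy,4))
E
python3 - <<'E'
from h import *
im,*c=load("top")
for n,(u,v),z in [("s1",(168,112),.017),("s2",(169.5,290),.017),("s3",(177,480),.017),("tlU",(18,40),.013),("trU",(316,28),.013),("tr",(338,567),.013)]:
    print(n,np.round(world((u/4+160,v/4+110),z,*c),4))
for n,(u,v),z in [("nose",(538,432),.070),("base",(526,455),.022),("pl",(430,552),.014),("pr",(615,557),.014),("screwl",(449,528),.014),("screwr",(597,534),.014),("hl",(456,283),.068),("hr",(628,288),.068),("knob",(591,70),.22)]:
    print(n,np.round(world(((u-400)/3.2+285,v/3.2+30),z,*c),4))
E
```

```text
s1 [0.6371 0.0854 0.017 ]
s2 [0.5476 0.0844 0.017 ]
s3 [0.456  0.0806 0.017 ]
tlU [0.6775 0.1605 0.013 ]
trU [0.6805 0.0125 0.013 ]
tr [0.4141 0.0058 0.013 ]
nose [ 0.5629 -0.1501  0.07  ]
base [ 0.5616 -0.1498  0.022 ]
pl [ 0.5053 -0.0908  0.014 ]
pr [ 0.4999 -0.2006  0.014 ]
screwl [ 0.5196 -0.1027  0.014 ]
screwr [ 0.5141 -0.1908  0.014 ]
hl [ 0.6541 -0.1076  0.068 ]
hr [ 0.6488 -0.2073  0.068 ]
knob [ 0.707  -0.1623  0.22  ]
```

```bash
python3 - <<'E'
from h import *
shift((.5476,.0844,.2),.025)
E
```

```text
shift mm [ 5.317e+02 -4.436e+02  3.000e-01] twist deg 23.6 pos [ 0.2541 -0.5428  0.1994] yaw 0.4378
```

Request:
{"fn": "carry_out", "kwargs": {"series": [[0,0.2,-0.167,0,8],[0,0.532,-0.444,0,23.6],[0,0.532,-0.444,0,23.6],[0,0.532,-0.444,0,23.6],[0,0.532,-0.444,0,23.6],[0,0.532,-0.444,0,23.6],[0,0.532,-0.444,0,23.6],[0,0.532,-0.444,0,23.6]]}}

```text
t: 0.9
position: [0.4241, -0.1791, 0.2001]
orientation: [-3.141, 0.0, 0.026]
ft_force: [0.3, -0.6, -0.2]
finger_gap: 0.0857
gripper_force: 0.0
```

```bash
python3 - <<'E'
from h import *
shift((.5476,.0844,.2),.025)
E
```

```text
shift mm [ 1.302e+02 -2.602e+02  1.000e-01] twist deg 0.0 pos [ 0.4241 -0.1791  0.2001] yaw 0.0255
```

Request:
{"fn": "carry_out", "kwargs": {"series": [[0,0.13,-0.26,0,0],[0,0.13,-0.26,0,0],[0,0.13,-0.26,0,0],[0,0.13,-0.26,0,0],[0,0.13,-0.26,0,0],[0,0.13,-0.26,0,0],[0,0.13,-0.26,0,0],[0,0.13,-0.26,0,0]]}}

```text
t: 1.7
position: [0.5467, 0.0829, 0.1996]
orientation: [3.141, 0.001, 0.028]
ft_force: [-0.8, -0.3, -0.9]
finger_gap: 0.0853
gripper_force: 0.0
```

```bash
python3 - <<'E'
from h import *
im,K,R,t=snap("wrist")
np.savez("wrist1.npz",img=im,K=K,R=R,t=t)
cv2.imwrite("pics/w1.png",cv2.resize(im,(800,600),interpolation=cv2.INTER_CUBIC))
shift((.5476,.0844,.2),.025); print(K[0],-R.T@t)
E
```

```text
shift mm [ 1.4 -2.4 -0.3] twist deg 0.1 pos [0.5463 0.082  0.1997] yaw 0.0268
[297.31863964   0.         253.27719391] [0.61957419 0.08583627 0.37251994]
```

View pics/w1.png

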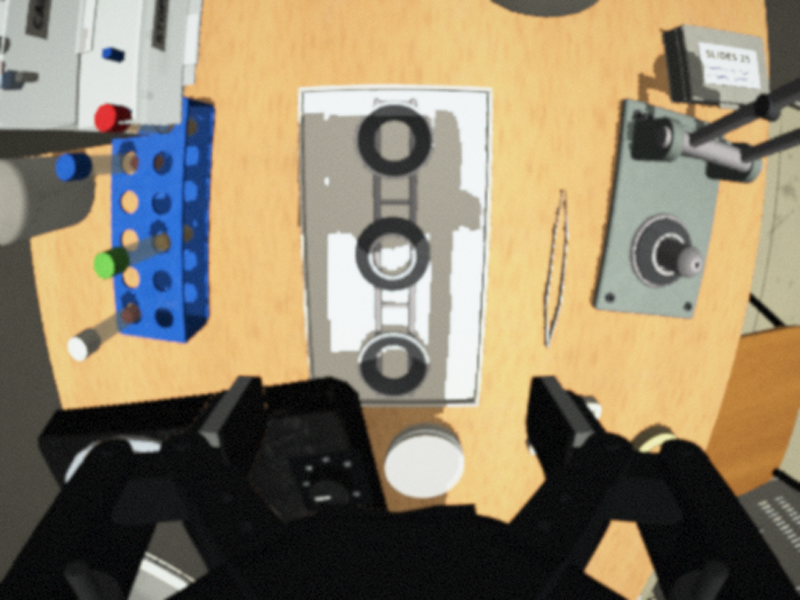

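Wrist view: springs at (395,140), (392,253), (393,362); base at (662,250). Bore-against-rim parallax says the outer two are hollow up, the middle hub up, like the base. Enlarging to measure centres.

```bash
python3 - <<'E'
from h import *
rows=[]
S=[("s1",.637,.085,-1),("s2",.548,.084,1),("s3",.457,.081,-1),("base",.5615,-.150,1)]
for n,f in(("top",False),("wrist1",True)):
    im,*c=load(n); r=[]
    for nm,x,y,sg in S:
        zc=.017 if nm!="base" else .023
        u,v=map(lambda a:int(round(a)),proj((x,y,zc),*c,fish=f)); x0,y0=u-25,v-25
        t=cv2.resize(im[y0:y0+50,x0:x0+50],None,fx=4,fy=4,interpolation=cv2.INTER_CUBIC)
        for rad,dz,col in((.030,-.0035*sg,(0,255,255)),(.0155,.005*sg,(0,0,255))):
            P=[proj((x+rad*np.cos(a),y+rad*np.sin(a),zc+dz),*c,fish=f) for a in np.linspace(0,6.28,13)]
            for p in P: cv2.circle(t,(int((p[0]-x0+.5)*4),int((p[1]-y0+.5)*4)),1,col,-1)
        r.append(t)
    rows.append(np.hstack(r))
cv2.imwrite("pics/c2.png",np.vstack(rows))
E
```

```text
(no output)
```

View pics/c2.png

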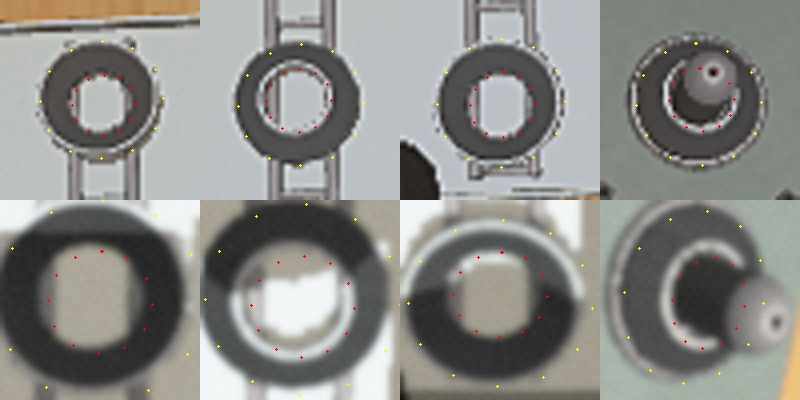

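Overlays fit: s1 and s3 hollow up, s2 hub up. Order: s3, s2, s1.

```bash
python3 - <<'E'
from h import *
shift((.4565,.082,.05),.027)
E
```

```text
shift mm [-89.5  -2.5 149.8] twist deg -0.0 pos [0.5463 0.082  0.1997] yaw 0.0268
```

Request:
{"fn": "carry_out", "kwargs": {"series": [[0.1,-0.0895,-0.0025,0.05,0],[0.15,-0.0895,-0.0025,0.15,0],[0.15,-0.0895,-0.0025,0.15,0],[0.15,-0.0895,-0.0025,0.15,0],[0.15,-0.0895,-0.0025,0.15,0],[0.15,-0.0895,-0.0025,0.15,0],[0.15,-0.0895,-0.0025,0.15,0]]}}

```text
t: 2.45
position: [0.4604, 0.0819, 0.0521]
orientation: [-3.142, -0.004, 0.025]
ft_force: [0.2, 0.0, -0.1]
finger_gap: 0.0725
gripper_force: 0.0
```

```bash
python3 - <<'E'
from h import *
im,K,R,t=snap("wrist")
x,y,zc,sg=.4565,.081,.017,-1
t2=cv2.resize(im,(800,600),interpolation=cv2.INTER_CUBIC)
for rad,dz,col in((.030,-.0035*sg,(0,255,255)),(.0155,.005*sg,(0,0,255))):
  for a in np.linspace(0,6.28,13):
    p=proj((x+rad*np.cos(a),y+rad*np.sin(a),zc+dz),K,R,t,True);cv2.circle(t2,(int(p[0]*1.5625),int(p[1]*1.5625)),2,col,-1)
cv2.imwrite("pics/w2.png",t2)
o=manip.get_obs();print(o["finger_gap"],proj((*o["position"][:2],.0205),K,R,t,True))
shift((.4565,.082,.006),.027)
E
```

```text
0.07286610972274812 (np.float64(254.41005234666568), np.float64(207.3674353008675))
shift mm [-4.2 -0.  46.1] twist deg -0.1 pos [0.4605 0.0821 0.0521] yaw 0.0251
```

View pics/w2.png

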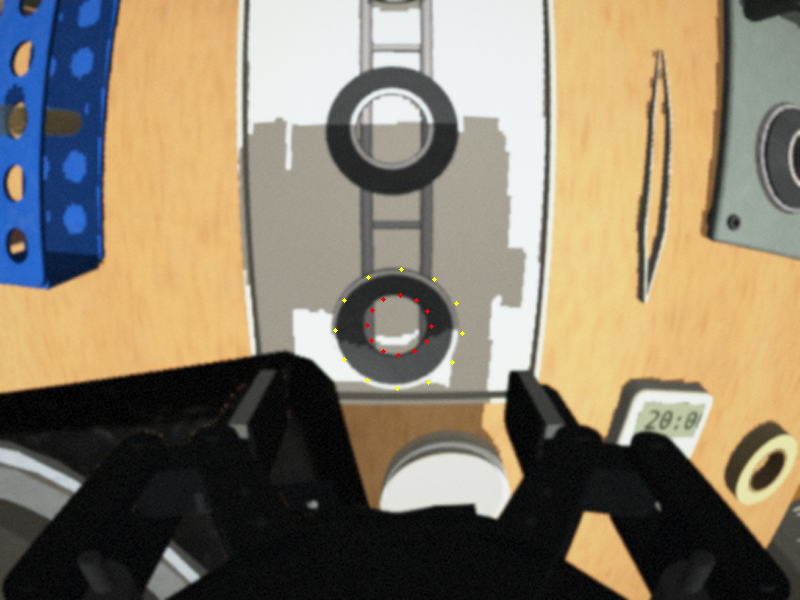

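```bash
python3 - <<'E'
from h import *
im,*c=load("top"); _,*w=snap("wrist")
for z in (.03,.05,.06,.07):
    print(z,[np.round(world((u/1.5625,v/1.5625),z,*c)[:2],3) for u,v in((272,374),(240,378),(298,395))],[np.round(world((u/1.5625,v/1.5625),z,*w,fish=True)[:2],3) for u,v in((285,352),(200,360),(325,372))])
E
```

```text
0.03 [array([0.438, 0.135]), array([0.434, 0.172]), array([0.413, 0.104])] [array([0.449, 0.134]), array([0.442, 0.178]), array([0.439, 0.116])]
0.05 [array([0.436, 0.131]), array([0.432, 0.168]), array([0.411, 0.101])] [array([0.457, 0.129]), array([0.451, 0.169]), array([0.449, 0.112])]
0.06 [array([0.435, 0.13 ]), array([0.431, 0.166]), array([0.41, 0.1 ])] [array([0.461, 0.127]), array([0.456, 0.164]), array([0.454, 0.111])]
0.07 [array([0.434, 0.128]), array([0.43 , 0.164]), array([0.41 , 0.098])] [array([0.466, 0.124]), array([0.461, 0.159]), array([0.458, 0.109])]
```

Request:
{"fn": "carry_out", "kwargs": {"series": [[0.2,-0.004,0,0.02,0],[0.2,-0.004,0,0.033,0],[0.2,-0.004,0,0.04,0],[0.2,-0.004,0,0.046,0],[0.2,-0.004,0,0.046,0],[0.2,-0.004,0,0.046,0]]}}

```text
t: 3.15
position: [0.4541, 0.0824, 0.0046]
orientation: [-3.141, -0.001, 0.026]
ft_force: [-0.2, 0.6, 0.2]
finger_gap: 0.0684
gripper_force: 0.0
```

Request:
{"fn": "carry_out", "kwargs": {"series": [[0.45,0.001,0,0,0],[0.45,0.001,0,0,0],[0.45,0.001,0,0,0],[0.45,0.001,0,0,0],[0.45,0.001,0,0,0]], "force": 40}}

```text
t: 3.65
position: [0.4545, 0.0823, 0.0043]
orientation: [-3.141, -0.0, 0.026]
ft_force: [0.3, -0.2, -0.4]
finger_gap: 0.0468
gripper_force: 0.0
```

```bash
python3 - <<'E'
from h import *
im,*w=snap("wrist");cv2.imwrite("pics/w3.png",cv2.resize(im[130:384,60:450],(780,508),interpolation=cv2.INTER_CUBIC))
im,*w=snap("side");cv2.imwrite("pics/s3.png",cv2.resize(im[160:230,180:340],(800,350),interpolation=cv2.INTER_CUBIC))
o=manip.get_obs();print(o["finger_gap"],o["gripper_force"],o["position"])
E
```

```text
0.047104314575594455 0.0 [0.45448151 0.08234529 0.00423207]
```

View pics/w3.png

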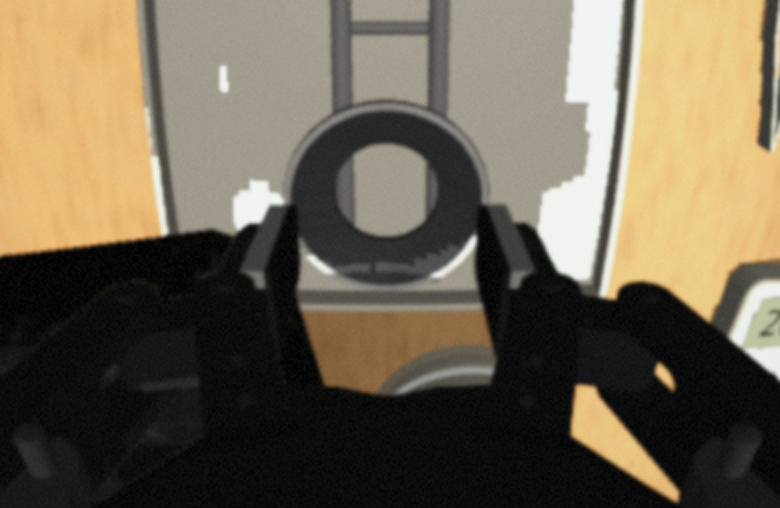

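```bash
python3 - <<'E'
from h import *
im,*w=snap("wrist")
for z in(.012,.017,.022):print(z,[np.round(world((u/2+60,v/2+130),z,*w,fish=True),4)[:2] for u,v in((387,193),(387,100),(387,285),(387,190),(285,190),(490,190))])
P=manip.get_obs()["position"]
for z in (.004,.01,.02,.0235):
  for dx in(-.011,.011):
    for s in(-.0235,.0235): 
      u,v=proj((P[0]+dx,P[1]-s,z),*w,fish=True);print(z,dx,s,round((u-60)*2),round((v-130)*2))
E
```

```text
0.012 [array([0.4562, 0.0832]), array([0.4851, 0.084 ]), array([0.4234, 0.0824]), array([0.4571, 0.0832]), array([0.4561, 0.1143]), array([0.4578, 0.0519])]
0.017 [array([0.4583, 0.0833]), array([0.4863, 0.084 ]), array([0.4266, 0.0824]), array([0.4593, 0.0833]), array([0.4583, 0.1134]), array([0.4599, 0.0529])]
0.022 [array([0.4605, 0.0833]), array([0.4876, 0.084 ]), array([0.4297, 0.0825]), array([0.4614, 0.0833]), array([0.4604, 0.1125]), array([0.462 , 0.0539])]
0.004 -0.011 -0.0235 316 217
0.004 -0.011 0.0235 461 220
0.004 0.011 -0.0235 315 153
0.004 0.011 0.0235 466 157
0.01 -0.011 -0.0235 314 225
0.01 -0.011 0.0235 463 229
0.01 0.011 -0.0235 313 160
0.01 0.011 0.0235 469 164
0.02 -0.011 -0.0235 310 240
0.02 -0.011 0.0235 467 244
0.02 0.011 -0.0235 309 172
0.02 0.011 0.0235 473 176
0.0235 -0.011 -0.0235 309 246
0.0235 -0.011 0.0235 469 249
0.0235 0.011 -0.0235 307 176
0.0235 0.011 0.0235 475 180
```

View pics/s3.png

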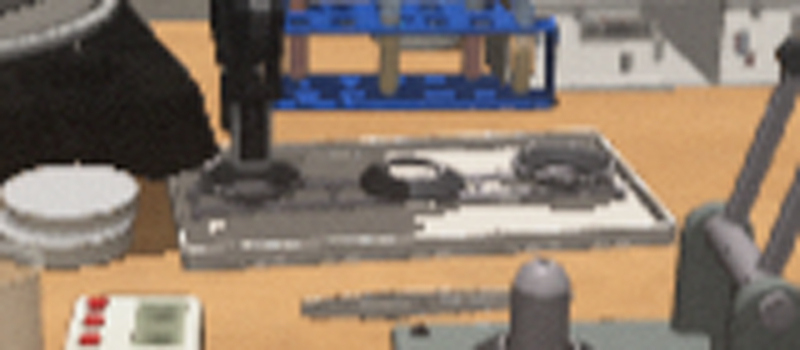

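```bash
python3 - <<'E'
from h import *
_,*c=load("side")
for y in(.0588,.1058,.045):
  for z in(.004,.012,.02,.03,.04,.05):
    u,v=proj((.4545,y,z),*c);print(y,z,round((u-180)*5),round((v-160)*5))
u,v=proj((.4565,.052,.02),*c);print('near rim',(u-180)*5,(v-160)*5)
_,*w=snap("wrist");print(np.round(w[1],3),-w[1].T@w[2], manip.get_obs()["finger_gap"])
E
```

```text
0.0588 0.004 246 218
0.0588 0.012 245 205
0.0588 0.02 245 192
0.0588 0.03 245 175
0.0588 0.04 245 158
0.0588 0.05 245 140
0.1058 0.004 238 186
0.1058 0.012 238 173
0.1058 0.02 238 160
0.1058 0.03 238 144
0.1058 0.04 238 128
0.1058 0.05 238 111
0.045 0.004 248 229
0.045 0.012 248 215
0.045 0.02 248 201
0.045 0.03 248 184
0.045 0.04 248 167
0.045 0.05 248 149
near rim 250.2290452365871 196.21505832814762
[[ 0.026 -1.    -0.001]
 [-0.958 -0.025  0.286]
 [-0.286 -0.006 -0.958]] [0.52718302 0.08500465 0.17721765] 0.04676279664755634
```

```bash
python3 - <<'E'
from h import *
_,*c=load("side")
d=np.array([np.sin(.4378),-np.cos(.4378)])
for s in(-.05,.05):
  for z in(.2,.213,.225,.236,.25):
    u,v=proj((.2541+d[0]*s,-.5427+d[1]*s,z),*c);print(s,z,round(u*1.5625),round(v*1.5625))
E
```

```text
-0.05 0.2 85 394
-0.05 0.213 81 376
-0.05 0.225 77 359
-0.05 0.236 74 342
-0.05 0.25 69 321
0.05 0.2 110 485
0.05 0.213 106 463
0.05 0.225 101 442
0.05 0.236 97 423
0.05 0.25 91 397
```

Request:
{"fn": "carry_out", "kwargs": {"series": [[0.2,0.002,0,0,0],[0.2,0.002,0,0,0],[0.2,0.002,0,0,0],[0.2,0.002,0,0.005,0],[0.2,0.002,0,0.01,0],[0.2,0.002,0,0.015,0],[0.2,0.002,0,0.015,0],[0.2,0.002,0,0.015,0]]}}

```text
t: 4.65
position: [0.4562, 0.0824, -0.0111]
orientation: [-3.141, 0.001, 0.026]
ft_force: [-0.3, 1.1, 0.0]
finger_gap: 0.0682
gripper_force: 0.0
```

```bash
python3 - <<'E'
from h import *
im,*c=snap("side");a=im[160:230,180:340]
im2,*w=snap("wrist")
o=np.zeros((600,800,3),np.uint8);o[:240,:550]=cv2.resize(a,(550,240),interpolation=cv2.INTER_CUBIC)
b=im2[180:320,100:410];o[245:245+350,:775]=cv2.resize(b,(775,350),interpolation=cv2.INTER_CUBIC)
cv2.imwrite("pics/m4.png",o)
q=manip.get_obs();print(q["finger_gap"],q["position"],q["ft_force"])
E
```

```text
0.06818760320852864 [ 0.45654351  0.08239206 -0.01078879] [ 0.16461507 -0.26934417 -0.10232363]
```

View pics/m4.png

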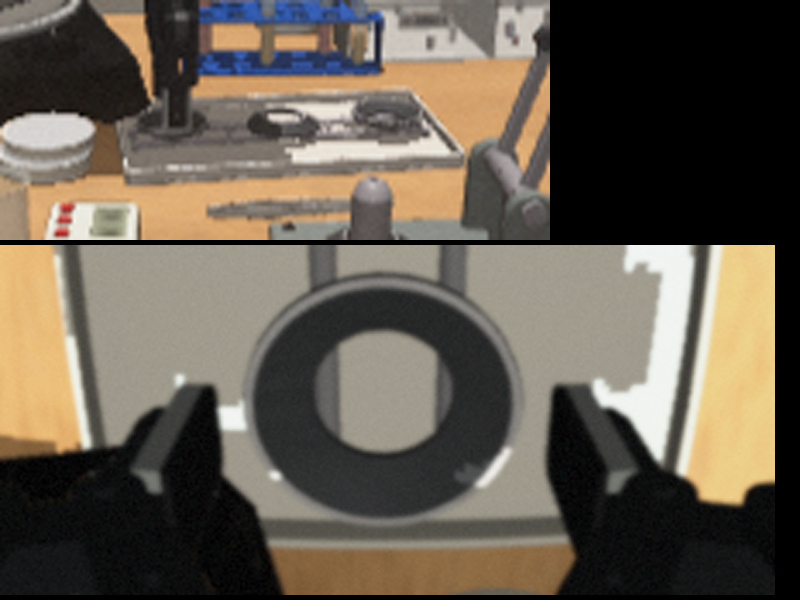

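Tips hang about 36 mm behind the reported TCP (tip near z≈0.025; no contact). Spring centred at (383,397), pad tips at (215,385) and (553,385).

```bash
python3 - <<'E'
from h import *
_,*w=snap("wrist")
f=lambda u,v,z:np.round(world((u/2.5+100,(v-245)/2.5+180),z,*w,fish=True)[:2],4)
for z in(.015,.02,.025,.03):print(z,f(215,385,z),f(553,385,z))
print([f(a,b,.0205) for a,b in((247,397),(520,397),(383,273),(383,522))])
print(manip.get_obs()["position"])
E
```

```text
0.015 [0.4589 0.1207] [0.4608 0.0458]
0.02 [0.4613 0.1195] [0.4632 0.0471]
0.025 [0.4636 0.1183] [0.4655 0.0484]
0.03 [0.466  0.1171] [0.4678 0.0498]
[array([0.459 , 0.1125]), array([0.4605, 0.0542]), array([0.4874, 0.0842]), array([0.4276, 0.0826])]
[ 0.4566058   0.0824027  -0.01070893]
```

Request:
{"fn": "carry_out", "kwargs": {"series": [[0.2,0.001,0,0.005,0],[0.2,0.001,0,0.01,0],[0.2,0.001,0,0.016,0],[0.2,0.001,0,0.016,0],[0.2,0.001,0,0.016,0],[0.4,0.001,0,0.016,0],[0.4,0.001,0,0.016,0],[0.4,0.001,0,0.016,0]]}}

```text
t: 5.6
position: [0.4576, 0.0822, -0.0262]
orientation: [3.141, -0.0, 0.026]
ft_force: [-1.5, -1.4, 7.3]
finger_gap: 0.057
gripper_force: 40.9
```

Request:
{"fn": "carry_out", "kwargs": {"series": [[0.4,0,0,0,0],[0.4,0,0,-0.01,0],[0.4,0,0,-0.02,0],[0.4,0,0,-0.03,0],[0.4,0,0,-0.03,0]]}}

```text
t: 6.1
position: [0.4589, 0.0825, 0.0049]
orientation: [-3.141, -0.003, 0.026]
ft_force: [0.5, -0.2, -0.5]
finger_gap: 0.0566
gripper_force: 42.6
```

```bash
python3 - <<'E'
from h import *
im2,*w=snap("wrist");im,*c=snap("side")
o=np.zeros((600,800,3),np.uint8);o[:240,:550]=cv2.resize(im[150:220,180:340],(550,240),interpolation=cv2.INTER_CUBIC)
b=im2[180:320,100:410];o[245:245+350,:775]=cv2.resize(b,(775,350),interpolation=cv2.INTER_CUBIC)
cv2.imwrite("pics/m5.png",o)
q=manip.get_obs();print(q["finger_gap"],q["position"],q["ft_force"],q["moment"])
E
```

```text
0.05625259423746334 [0.45799332 0.0824631  0.00376797] [ 1.32859438  0.19259937 -1.09312198] [ 0.00685542 -0.00998209  0.00419775]
```

View pics/m5.png

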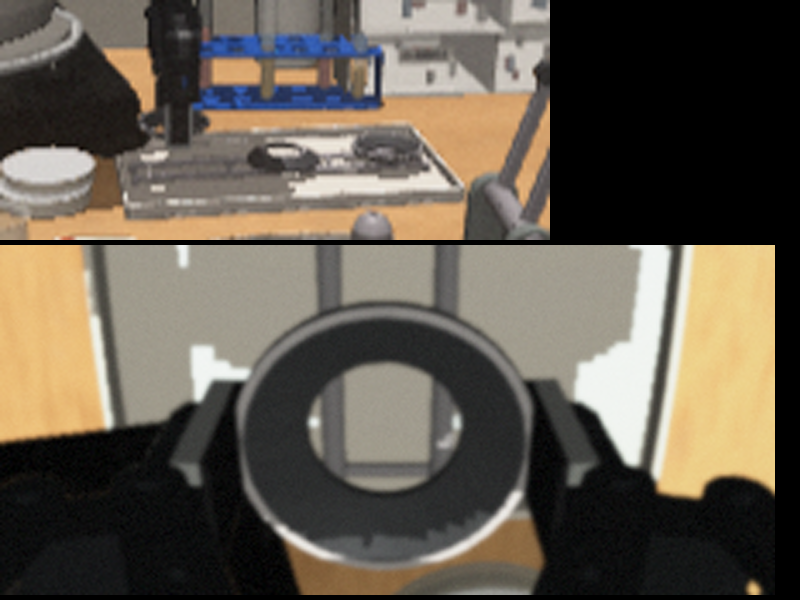

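The spring is held level: rim spans (240..530, 302..565) in the lower panel, between both pads. That was my last picture, so from here I measure numerically.

```bash
cat >> h.py <<'E'
def fitcircle(pts,r,w,fish=True):
    """pixel points of a horizontal circle of radius r -> centre x,y,z"""
    from scipy.optimize import least_squares
    def f(p): return [np.hypot(*(world(q,p[2],*w,fish=fish)[:2]-p[:2]))-r for q in pts]
    z0=.05; x0=np.mean([world(q,z0,*w,fish=fish)[:2] for q in pts],0)
    s=least_squares(f,[*x0,z0],x_scale=.01); return s.x,np.sqrt(np.mean(s.fun**2))
E
python3 - <<'E'
from h import *
im,*w=snap("wrist"); cv2.imwrite("wh.png",im); np.savez("wh.npz",img=im,K=w[0],R=w[1],t=w[2])
pts=[(u/2.5+100,(v-245)/2.5+180) for u,v in((240,425),(530,425),(385,302),(385,565),(290,335),(480,335))]
s,e=fitcircle(pts,.030,w);P=manip.get_obs()["position"];print(s,e,P,s-P)
for u,v,z in((225,380,.03),(540,380,.03)):print(np.round(world((u/2.5+100,(v-245)/2.5+180),z,*w,fish=True)-P,4))
shift((.561,-.150,.12),-.055)
# bore
g=cv2.cvtColor(im,cv2.COLOR_BGR2GRAY);print(g[180:320:4,254]);print(g[252,180:330:4])
E
```

```text
[0.4559449  0.08297493 0.04663091] 0.0005028424927305466 [0.45762469 0.08244548 0.00339679] [-0.0016798   0.00052945  0.04323412]
[0.0042 0.0359 0.0266]
[ 0.0061 -0.0334  0.0266]
shift mm [  97.4  235.  -116.6] twist deg 4.6 pos [0.4576 0.0824 0.0034] yaw 0.0259
[160 157 158 156 158 155  88 105  39  41  37  34 147 155 155 154 155 155
 153 153 153 153  91 123 151  33  51  49  49  49  88  55 124 105 108]
[ 60  60   8  11 105  43  41  44  38  43  42 130 113  98  96 156 154 155
 156 154 156 154 154 107 100 126 128  41  38  40  40  44  44  76  11  23
  64  63]
```

```bash
python3 - <<'E'
from h import *
shift((.564,-.1485,.075),-.055)
E
```

```text
shift mm [100.4 233.6 -71.6] twist deg 4.6 pos [0.4576 0.0824 0.0034] yaw 0.0259
```

Request:
{"fn": "carry_out", "kwargs": {"series": [[0.4,0,0,-0.05,0],[0.4,0.02,0.04,-0.072,1],[0.4,0.04,0.08,-0.072,2],[0.4,0.055,0.12,-0.072,3],[0.4,0.075,0.16,-0.072,4],[0.4,0.09,0.2,-0.072,4.6],[0.4,0.1,0.2335,-0.072,4.6],[0.4,0.1,0.2335,-0.072,4.6]]}}

```text
t: 7.05
position: [0.5658, -0.1532, 0.0748]
orientation: [3.14, -0.002, -0.058]
ft_force: [-0.4, 0.8, -1.0]
finger_gap: 0.0566
gripper_force: 43.4
```

Request:
{"fn": "carry_out", "kwargs": {"series": [[0.4,0,0,0,0],[0.4,0,0,0,0]]}}

```text
t: 7.25
position: [0.5622, -0.1472, 0.0745]
orientation: [-3.14, 0.002, -0.054]
ft_force: [-0.5, -0.7, -1.7]
finger_gap: 0.0566
gripper_force: 43.4
```

```bash
python3 - <<'E'
from h import *
im,*w=snap("wrist"); np.savez("wp.npz",img=im,K=w[0],R=w[1],t=w[2])
q=manip.get_obs();P=q["position"];print(P,q["orientation"],q["gripper_force"],q["finger_gap"])
g=cv2.cvtColor(im,cv2.COLOR_BGR2GRAY)
for X in((.5615,-.149,.07),(.5615,-.149,.018)):print(proj(X,*w,fish=True))
print(proj(P+[-.001,0,.0467],*w,fish=True))
for r in range(184,312,3):print(r,''.join(" .:-=+*#%@"[int(v)*10//256] for v in g[r,185:330:1]))
E
```

```text
[ 0.56232829 -0.14699419  0.07464353] [-3.14058754e+00  1.95405291e-03 -5.34747474e-02] 43.37828138843179 0.05586948418065308
(np.float64(257.5908711194862), np.float64(222.19635558530842))
(np.float64(256.8498763968626), np.float64(197.53159057501173))
(np.float64(254.66582191749038), np.float64(262.9605809870885))
184 ****+=-----=--------------------:---::..............::-====--::::::::::::::::::::::---====-::..............:-------=====-----------------=+######
187 #####*++*****+=-----------------:---:..............:-=+==-:::.:.::::::::::::::::::::::--==+=-:.............::-----=+****+=--------------==*######
190 ######********++=------------------:.............:-===---::..::::::::::::::::::::::::::--=====::............:----=+**#*******+=======+*****#####%
193 ######*+***************+====---:---:............:-===---::.:.:.:::::::::::::::::::::::::--=====:............:--=+**#**#********************######
196 ######*+********************+++----:............:-====--:..:.::::::::----------::::::::::---===-:...........:--=+********#****#***********#######
199 ######*+********************
[... 4955 characters left out ...]
%@%%*+=------:::::::::::::--------------------::.................:--===++*######################*=.             
301      .:-==========================+*#%%%%%#*+==----------------------------:::::........:.::::--==++**############################*=.            
304     .:-===========-==========-=========++*#%%%%%%%##*+++====----------------::::.::::---==+++***###################################*-.           
307     .:-========================================++*#%%%@@@@@%%%%%%%%%%%%%%%%#*+=+++++***######%%%%##################################*=:           
310      .:--==============================-=========+*###########%%%%%%%%%%###################%%%%###################################*=.
```

```bash
python3 - <<'E'
from h import *
im,*w=load("wp")
g=cv2.cvtColor(im,cv2.COLOR_BGR2GRAY)
for r in range(132,212,2):print(r,''.join(" .:-=+*#%@"[min(9,int(v)*14//256)] for v in g[r,200:316]))
for n,X in dict(hub=(.5615,-.149,.028)).items():
  for a in range(0,360,45):
    for rad,z in((.0155,.028),(.030,.0195),(.013,.060)):
      u,v=proj((X[0]+rad*np.cos(np.radians(a)),X[1]+rad*np.sin(np.radians(a)),z),*w,fish=True);print(a,rad,round(u-200),round(v),end=' | ')
  print()
E
```

```text
132 ======+===++=+===+===+==++=++==++=+=+++++++=+=====+==++===+========+==+=+++=++++==+++++++++++++++++===+==+++++==+=++
134 ++====+=====+++=+=++++==+=++=++=+==+=+=+++==+++======++==+===++==+++++++++=++======++=+++=++++++++++=+===++=+=+++=+=
136 ======+===========+=+==++=+++=+==+===++==+==========+==+=======++++=+=++++=+++=+==+==+++++=+++++=+++++=++=+===++=+++
138 +=====+++==========+=+===+=++++==+=+=++++=+====+========++=++==++++++++++++=+=++++++++++=++===+=+++===+++==++===++++
140 ======++============++==+++===+++=+++=====+==+====+==+=+=+=+=++++++++++=++=+==+++++=+++++++++++=++++++++++++++++==++
142 =====+===+===========++=+==++=+=+=========+=+=+===+++=+++=+==+++==+++++++++=+++++===++++=+++++=++++=+=+++=+=++++=+++
144 ========++=+=======++==+==+=++=+=+======+==++++++==+==+++=+=++++++++=+==+==++++++++++=+=++++++++++++=++++++=+=+=++++
146 ====+==+===========+===+++=++===+=+==+=+=++++++===+=+====++==++==+=+++++=+++++++==++++++++++++++++++++=+++++=+==+=+*
148 ======++===+++=====+++==+======+=+===+=++=+====++=++++++=++====+=+++==+===+=+=+++++=++++++++++++++==++++++=+=+==+=+*
150 ====+==
[... 3483 characters left out ...]
@@@@@@@@@@@@@@
208 @@@@@@@@@@@@@@@@@@@%###+::::--=+***######*********++++++++*****##*#######**++=--:::::::::-+%@@@@@@@@@@@@@@@@@@@@@@@@
210 @@@@@@@@@@@@@@@@@@@%*==--=+**######**+++===-----::::::::::::-----==+++***#####**++=-::::-+%@@@@@@@@@@@@@@@@@@@@@@@@@
0 0.0155 56 182 | 0 0.03 55 161 | 0 0.013 56 198 | 45 0.0155 42 189 | 45 0.03 29 174 | 45 0.013 43 204 | 90 0.0155 37 202 | 90 0.03 20 200 | 90 0.013 38 217 | 135 0.0155 44 215 | 135 0.03 33 224 | 135 0.013 45 230 | 180 0.0155 58 220 | 180 0.03 59 232 | 180 0.013 58 234 | 225 0.0155 72 214 | 225 0.03 84 221 | 225 0.013 71 228 | 270 0.0155 77 200 | 270 0.03 94 196 | 270 0.013 77 216 | 315 0.0155 71 187 | 315 0.03 82 171 | 315 0.013 71 203 |
```

```bash
python3 - <<'E'
from h import *
im,*w=load("wp")
print(fitcircle([(194.5,253),(313,253),(256,206.5),(207,220),(300.5,220),(198,232),(309.5,232)],.030,w))
b=[(222.5,253),(284.5,253),(253,227),(253,278),(229,239),(280,239),(229,265),(278,268)]
print(fitcircle(b,.0155,w))
from scipy.optimize import least_squares
for z in(.111,.115,.1213):
  for pts in (b,[(194.5,253),(313,253),(256,206.5),(207,220),(300.5,220),(198,232),(309.5,232)]):
    s=least_squares(lambda p:[np.hypot(*(world(q,z,*w,fish=True)[:2]-p[:2]))-p[2] for q in pts],[.56,-.147,.03]);print(z,s.x)
E
```

```text
(array([ 0.56179328, -0.14655843,  0.12043266]), np.float64(0.0008565455542813955))
(array([ 0.56106796, -0.14673216,  0.11121795]), np.float64(0.00042340591527320566))
0.111 [ 0.56094947 -0.14672567  0.01551323]
0.111 [ 0.55649703 -0.14626667  0.03211812]
0.115 [ 0.56312889 -0.14683917  0.01505795]
0.115 [ 0.55880711 -0.14639364  0.03117552]
0.1213 [ 0.56656146 -0.14701794  0.01434087]
0.1213 [ 0.5624455  -0.14659362  0.02969091]
```

Request:
{"fn": "carry_out", "kwargs": {"series": [[0.4,0.0004,0.0023,0,0],[0.4,0.0004,0.0023,0.015,0],[0.4,0.0004,0.0023,0.03,0],[0.4,0.0004,0.0023,0.04,0],[0.4,0.0004,0.0023,0.05,0],[0.4,0.0004,0.0023,0.058,0],[0.4,0.0004,0.0023,0.066,0],[0.4,0.0004,0.0023,0.066,0]]}}

```text
t: 8.1
position: [0.563, -0.1504, 0.0081]
orientation: [-3.141, 0.002, -0.054]
ft_force: [-0.4, -0.2, -0.8]
finger_gap: 0.0567
gripper_force: 43.4
```

Request:
{"fn": "carry_out", "kwargs": {"series": [[0.4,0,0,0.006,0],[0.4,0,0,0.011,0],[0.4,0,0,0.014,0],[0.4,0,0,0.016,0],[0.4,0,0,0.0175,0],[0.4,0,0,0.0175,0]]}}

```text
t: 8.7
position: [0.5637, -0.1507, -0.0084]
orientation: [-3.141, 0.0, -0.054]
ft_force: [-0.2, 0.5, -1.5]
finger_gap: 0.0562
gripper_force: 43.4
```

Request:
{"fn": "carry_out", "kwargs": {"series": [[0.4,0,0,0.001,0],[0.4,0,0,0.002,0],[0.4,0,0,0.003,0],[0.4,0,0,0.003,0]]}}

```text
t: 9.1
position: [0.5641, -0.1508, -0.01]
orientation: [3.141, -0.001, -0.054]
ft_force: [-2.5, 1.2, 11.4]
finger_gap: 0.0564
gripper_force: 44.0
```

Request:
{"fn": "carry_out", "kwargs": {"series": [[0.35,0,0,0,0],[0.2,0,0,0,0],[0.2,0,0,0,0],[0.2,0,0,-0.03,0],[0.2,0,0,-0.08,0],[0.2,0,0,-0.11,0],[0.2,0,0,-0.11,0],[0.2,0,0,-0.11,0]]}}

```text
t: 9.9
position: [0.5642, -0.1509, 0.0992]
orientation: [3.141, -0.002, -0.054]
ft_force: [-0.0, -0.8, -0.1]
finger_gap: 0.0686
gripper_force: 0.0
```

```bash
python3 - <<'E'
from h import *
im,*w=snap("top")
g=cv2.cvtColor(im,cv2.COLOR_BGR2GRAY)
im2,*w2=snap("wrist"); np.savez("w6.npz",img=im2,K=w2[0],R=w2[1],t=w2[2])
g2=cv2.cvtColor(im2,cv2.COLOR_BGR2GRAY)
u,v=map(int,proj((.5615,-.149,.033),*w2,fish=True))
for r in range(v-52,v+52,2):print(r,''.join(" .:-=+*#%@"[min(9,int(x)*14//256)] for x in g2[r,u-58:u+58]))
for rad,z in((.030,.0365),(.0155,.028),(.013,.06),(.03,.0215)):print(rad,z,[tuple(np.round(proj((.5615+rad*np.cos(a),-.149+rad*np.sin(a),z),*w2,fish=True)-np.array([u-58,0]))) for a in np.arange(4)*np.pi/2])
q=manip.get_obs();print(q["position"],q["ft_force"]);shift((.5475,.0834,.05),.027)
E
```

```text
143 =+==+==+======++=====+==++=+==++=++======+======+++++++=+=++++==++++++=+====+=+++++++++++++++++=+==++++=+++===+++++#
145 =++=+===+++++=+========+===+===========+==++=++=++++=+++++=+=+==+++++=+++=++=++++++++++++++++++++++++=+=+==+=+++++*#
147 =+==++++=+++===+==++==+=+==+++====+=++=++++=+++=+=+++++++++========++=+=====+==+++++++++++++=+++++=+++=++++++++=+#%%
149 =+==+====+====+==++==++====+=====++++==+==+=+++=+++======+==+=======+++=+==+++++++++++++++++++++++=++++++++++++++***
151 =+===+==++===+===+++=+==+==+===+=====+++++=+=============+=++==============+====+=+++==++++==+++++++=+=+++++++++++++
153 ===++==+++==+===+=++++++++===++++++=+=+==========++++++++++++++++++++++========+++==++=++=++=++++++=+==+++++++++=+++
155 ==++=++=++==+====+===+=++=++=+==============+++++++=====------======+++++++=====+=+++=++++++++++++++++=+++++++++++++
157 =+==++============+===+++=++============+++++==--:::::::::::::::::::---===+++++====++=+=+++++=+==++=+=+++++++++=++++
159 =+==================+++==+==+=+=+====++++==--:::::---====+++++++===----::---==+++======+++++=++++=++++++++++==++++++
161 ++=====
[... 5332 characters left out ...]
4(95.0), np.float64(195.0))]
0.0155 0.028 [(np.float64(58.0), np.float64(176.0)), (np.float64(41.0), np.float64(195.0)), (np.float64(60.0), np.float64(211.0)), (np.float64(77.0), np.float64(193.0))]
0.013 0.06 [(np.float64(58.0), np.float64(190.0)), (np.float64(42.0), np.float64(207.0)), (np.float64(60.0), np.float64(222.0)), (np.float64(76.0), np.float64(206.0))]
0.03 0.0215 [(np.float64(57.0), np.float64(158.0)), (np.float64(25.0), np.float64(194.0)), (np.float64(61.0), np.float64(223.0)), (np.float64(93.0), np.float64(190.0))]
[ 0.56264733 -0.15030438  0.09743125] [ 0.16414992  0.60421615 -0.25118072]
shift mm [ -27.7 -232.5   47.7] twist deg -4.7 pos [ 0.5626 -0.1503  0.0974] yaw -0.0544
```

Second spring sits on the pin, level. Next s2 (hub up).

```bash
python3 - <<'E'
from h import *
shift((.548,.0854,.03),.027)
E
```

```text
shift mm [ -27.3 -234.5   67.7] twist deg -4.7 pos [ 0.5626 -0.1503  0.0974] yaw -0.0544
```

Request:
{"fn": "carry_out", "kwargs": {"series": [[0.2,-0.005,-0.05,0,-1],[0.2,-0.011,-0.1,0,-2],[0.2,-0.017,-0.15,0,-3],[0.2,-0.023,-0.2,0.02,-4.7],[0.2,-0.0273,-0.2345,0.05,-4.7],[0.2,-0.0273,-0.2345,0.068,-4.7],[0.2,-0.0273,-0.2345,0.068,-4.7],[0.2,-0.0273,-0.2345,0.068,-4.7]]}}

```text
t: 10.8
position: [0.5482, 0.0846, 0.0296]
orientation: [3.141, 0.003, 0.028]
ft_force: [0.4, -1.4, -0.3]
finger_gap: 0.0681
gripper_force: 0.0
```

```bash
python3 - <<'E'
from h import *
im2,*w=snap("wrist");g2=cv2.cvtColor(im2,cv2.COLOR_BGR2GRAY)
u,v=map(int,proj((.548,.0854,.0135),*w,fish=True))
for r in range(v-54,v+54,3):print(r,''.join(" .:-=+*#%@"[min(9,int(x)*12//256)] for x in g2[r,u-58:u+58]))
print(u-58)
for rad,z in((.030,.0135),(.0155,.022)):print(rad,z,[tuple(np.round(proj((.548+rad*np.cos(a),.0854+rad*np.sin(a),z),*w,fish=True)-np.array([u-58,0]))) for a in np.arange(4)*np.pi/2])
shift((.548,.0854,-.01),.027)
E
```

```text
161 *#####*#######*##################*+========+*#############################**=--=====+**#############################
164 **#*####*######*##*#############**=-=======+*##############################*=--=====++*#############################
167 #*#*##*######***################**=-=======+*###########*#################**=--=====++*#############################
170 ####*#**###*#**#*################*+=========+++===-------------===++*****#**=--=====+*##############################
173 ###*####**####*########*##*######*=---::::::.::::.::::::::::::::.:::::::--=----=====+**#############################
176 ##*##*####*###########**##*##**+=-:::::....:::::::.::::::::..::::::::::::::.::::---=+**#############################
179 ***###*##*###*****#######**+=-:::.::::::::::.::..:::..:.::::::...::::::::.::::::::::-+***#####*#####################
182 #####*####*####*######**+-::.::.:..:.::.:....:.:.::::::::::::::.::::::::::.:::::...::::-=+*#########################
185 *##########*##*####**+=:::....::.::.:.:...::::::::::::.::::::::::.:::::::::.::::.::.::::::=+**######################
188 ##***#*
[... 2976 characters left out ...]
%%%@@@@@@@@@@@@@@%#****##***#********
263 @@@@@@@@@@@@@@@@@@@@@@@@@@@@@@@@@@@@@##%%%#******************************++*#%%%%%@@@@@@@@@@@@@@%##**********#*#***#
266 @%###############%%@@@@@@@@@@@@@@@@%#*#%%%##*#####%%%%%%%%%%%%%%%%%%%%%%#***#%%%###%@@@@@@@@@@@@%#*****#*#****#*****
195
0.03 0.0135 [(np.float64(60.0), np.float64(172.0)), (np.float64(15.0), np.float64(214.0)), (np.float64(57.0), np.float64(254.0)), (np.float64(102.0), np.float64(216.0))]
0.0155 0.022 [(np.float64(59.0), np.float64(197.0)), (np.float64(35.0), np.float64(219.0)), (np.float64(58.0), np.float64(241.0)), (np.float64(82.0), np.float64(220.0))]
shift mm [-1.2 -1.1 40.5] twist deg 0.0 pos [0.5493 0.0843 0.0305] yaw 0.027
```

Request:
{"fn": "carry_out", "kwargs": {"series": [[0.2,0.0005,-0.0013,0.02,0],[0.2,0.0005,-0.0013,0.04,0],[0.2,0.0005,-0.0013,0.05,0],[0.2,0.0005,-0.0013,0.057,0],[0.2,0.0005,-0.0013,0.06,0],[0.2,0.0005,-0.0013,0.06,0],[0.2,0.0005,-0.0013,0.06,0]]}}

```text
t: 11.55
position: [0.5503, 0.0861, -0.0287]
orientation: [-3.141, -0.001, 0.028]
ft_force: [0.1, -0.5, 0.1]
finger_gap: 0.0682
gripper_force: 0.0
```

Request:
{"fn": "carry_out", "kwargs": {"series": [[0.2,0,0,0.0015,0],[0.2,0,0,0.003,0],[0.2,0,0,0.003,0],[0.4,0,0,0.003,0],[0.4,0,0,0.003,0],[0.4,0,0,0.003,0],[0.4,0,0,0.003,0]]}}

```text
t: 12.25
position: [0.5498, 0.0865, -0.0319]
orientation: [-3.141, -0.0, 0.028]
ft_force: [-1.2, 0.9, 6.9]
finger_gap: 0.0563
gripper_force: 41.5
```

Request:
{"fn": "carry_out", "kwargs": {"series": [[0.4,0,0,-0.02,0],[0.4,0,0,-0.06,0],[0.4,0.005,0.05,-0.1,1],[0.4,0.007,0.1,-0.1,2],[0.4,0.009,0.15,-0.1,3],[0.4,0.01,0.2,-0.1,4],[0.4,0.007,0.236,-0.1,4.6],[0.4,0.007,0.236,-0.1,4.6]]}}

```text
t: 13.05
position: [0.5641, -0.1559, 0.0679]
orientation: [3.139, -0.002, -0.058]
ft_force: [1.1, -0.0, -0.2]
finger_gap: 0.0562
gripper_force: 43.1
```

Request:
{"fn": "carry_out", "kwargs": {"series": [[0.4,0,0,0,0],[0.4,0,0,0,0],[0.4,0,0,0,0]]}}

```text
t: 13.35
position: [0.5628, -0.1479, 0.0674]
orientation: [-3.141, 0.001, -0.051]
ft_force: [1.0, 0.7, -0.4]
finger_gap: 0.0562
gripper_force: 43.1
```

```bash
python3 - <<'E'
from h import *
im,*w=snap("wrist"); np.savez("wp2.npz",img=im,K=w[0],R=w[1],t=w[2])
q=manip.get_obs();P=q["position"];print(P,q["orientation"],q["gripper_force"],q["finger_gap"])
g=cv2.cvtColor(im,cv2.COLOR_BGR2GRAY)
for r in range(150,312,3):print(r,''.join(" .:-=+*#%@"[min(9,int(v)*12//256)] for v in g[r,185:330:1]))
pc=np.array([.5615,-.149])
for rad,z in((.030,.0365),(.0155,.028),(.013,.06)):print(rad,z,[tuple(np.round(proj((pc[0]+rad*np.cos(a),pc[1]+rad*np.sin(a),z),*w,fish=True)-np.array([185,0]))) for a in np.arange(4)*np.pi/2])
E
```

```text
[ 0.56302826 -0.14792804  0.06752673] [-3.14109861e+00  7.01918912e-04 -5.06725816e-02] 43.110639547230676 0.05645249677432133
150 ==--=================================================================================================================================+*#%%%%##%@@
153 ==--===============================================================================================================================+*#%%%%%%#*#@@
156 ==--========================================================--=--=---=---=========================================================++*##*****+*#@@
159 ==--==================================================---=========+========+============---=======================================+++========*%@@
162 ==--==========================================-=----========---::::::::::::::::----==========-=-=============================================*%@@
165 ===--====================================--=--=======--:::::::.::::::::::::::::::::::::::--==================================================*%@@
168 ===-===================================----=====-:::::::::--==+++++++
[... 6934 characters left out ...]
@@@@@@@@@@@@@@@@@@@@@@@@@@@%#+:           
309     .:-=+++=======+=====+=+=++++==+++++++=++=+===++*#%@@@@@@@@@@@@@@@@@@@@@@@@@@@@@@@@@@@@@@@@@@@@@@@@@@@@@@@@@@@@@@@@@@@@@@@@@@@@%+:.           
0.03 0.0365 [(np.float64(69.0), np.float64(169.0)), (np.float64(31.0), np.float64(211.0)), (np.float64(73.0), np.float64(246.0)), (np.float64(112.0), np.float64(207.0))]
0.0155 0.028 [(np.float64(70.0), np.float64(186.0)), (np.float64(51.0), np.float64(206.0)), (np.float64(72.0), np.float64(224.0)), (np.float64(92.0), np.float64(204.0))]
0.013 0.06 [(np.float64(71.0), np.float64(203.0)), (np.float64(52.0), np.float64(222.0)), (np.float64(72.0), np.float64(239.0)), (np.float64(91.0), np.float64(220.0))]
```

```bash
python3 - <<'E'
from h import *
from scipy.optimize import least_squares
im,*w=load("wp2")
c=lambda L:[(185+a,b) for a,b in L]
sets=dict(inner=c([(39.5,268),(99.5,268),(71,239),(69,293),(46.5,282),(91.5,282),(44,250),(96,250)]),
 outer=c([(34,268),(105,268),(69,234),(69,298),(39.5,282),(98,282),(36.5,252),(104,252)]),
 rim=c([(14,240),(125.5,240),(20,222),(116,222),(70,204.5),(33,213),(105,213)]))
for n,p in sets.items():
  for z in((.1175,.1214) if n!="rim" else (.1095,.113)):
    s=least_squares(lambda q:[np.hypot(*(world(a,z,*w,fish=True)[:2]-q[:2]))-q[2] for a in p],[.56,-.147,.03]);print(n,z,s.x,np.sqrt(np.mean(s.fun**2)))
E
```

```text
inner 0.1175 [ 0.56176757 -0.147533    0.01476989] 0.0004894821137094181
inner 0.1214 [ 0.56411297 -0.1476402   0.01430108] 0.0004739454861465836
outer 0.1175 [ 0.56140694 -0.14751709  0.01747268] 0.0006019913275637195
outer 0.1214 [ 0.56376378 -0.1476248   0.01691808] 0.0005828835506088341
rim 0.1095 [ 0.56156036 -0.14730472  0.02978181] 0.0006140972772219151
rim 0.113 [ 0.56354209 -0.14740115  0.02898531] 0.0005976737580964757
```

Request:
{"fn": "carry_out", "kwargs": {"series": [[0.4,0,0.0016,0.01,0],[0.4,0,0.0016,0.025,0],[0.4,0,0.0016,0.038,0],[0.4,0,0.0016,0.046,0],[0.4,0,0.0016,0.052,0],[0.4,0,0.0016,0.055,0],[0.4,0,0.0016,0.055,0],[0.4,0,0.0016,0.055,0]]}}

```text
t: 14.2
position: [0.5635, -0.1513, 0.013]
orientation: [3.142, -0.001, -0.053]
ft_force: [-0.2, 0.2, -1.1]
finger_gap: 0.0561
gripper_force: 43.1
```

Request:
{"fn": "carry_out", "kwargs": {"series": [[0.4,0,0,0.006,0],[0.4,0,0,0.011,0],[0.4,0,0,0.0145,0],[0.4,0,0,0.017,0],[0.4,0,0,0.018,0],[0.4,0,0,0.019,0],[0.4,0,0,0.019,0],[0.4,0,0,0.019,0]]}}

```text
t: 15.0
position: [0.5649, -0.1518, -0.0011]
orientation: [3.14, -0.004, -0.052]
ft_force: [-9.9, 2.7, 46.9]
finger_gap: 0.0563
gripper_force: 63.8
```

Request:
{"fn": "carry_out", "kwargs": {"series": [[0.4,0,0,-0.003,0],[0.4,0,0,-0.004,0],[0.4,0,0,-0.004,0],[0.4,0,0,-0.004,0]]}}

```text
t: 15.4
position: [0.5645, -0.1517, -0.0002]
orientation: [3.141, -0.003, -0.053]
ft_force: [-2.8, 0.8, 18.5]
finger_gap: 0.0563
gripper_force: 51.6
```

Request:
{"fn": "carry_out", "kwargs": {"series": [[0.4,0,0,-0.002,0],[0.4,0,0,-0.002,0],[0.4,0,0,-0.002,0]]}}

```text
t: 15.7
position: [0.5642, -0.1516, 0.0004]
orientation: [3.141, -0.002, -0.053]
ft_force: [-0.2, -1.1, 8.3]
finger_gap: 0.0559
gripper_force: 47.6
```

```bash
python3 - <<'E'
from h import *
im,*w=snap("wrist"); np.savez("wp3.npz",img=im,K=w[0],R=w[1],t=w[2])
g=cv2.cvtColor(im,cv2.COLOR_BGR2GRAY)
for r in range(186,320,3):print(r,''.join(" .:-=+*#%@"[min(9,int(v)*12//256)] for v in g[r,185:330:1]))
pc=np.array([.5615,-.149])
for rad,z in((.030,.0395),(.030,.0365),(.0155,.048),(.013,.06)):print(rad,z,[tuple(np.round(proj((pc[0]+rad*np.cos(a),pc[1]+rad*np.sin(a),z),*w,fish=True)-np.array([185,0]))) for a in np.arange(4)*np.pi/2])
q=manip.get_obs();print(q["position"],q["ft_force"])
ims,*ws=snap("side");gs=cv2.cvtColor(ims,cv2.COLOR_BGR2GRAY)
u,v=map(int,proj((.5615,-.149,.04),*ws));print(u,v)
for r in range(v-26,v+22):print(r,''.join(" .:-=+*#%@"[min(9,int(x)*12//256)] for x in gs[r,u-35:u+45]))
E
```

```text
186 ++++++++++++++++++++++++++++++++++++====+++++**********++++++===========+++++**********++++++++++++++++++++++++++++++++++++++++++++++++++++++++++
189 ++++++++++++++++++++++++++++++======+++******++==----::::::::::::::-:::::::::::----==++*******+++++++++++++++++++++++++++++++++++++++++++++++++++
192 ++++++++++++++++++++++++++++===+++****++=--:::::::::::::::::::-::::-:::-:::-:::-::::::::--=+++****+++++++++++++++++++++++++++++++++++++++++++++++
195 +++++++++++++++++++++++====+++****+=--::::::::::-:::::::::::::::::::::::::-:-:::::-:::-:::------=++****++++++++++++++++++++++++++++++++++++++++++
198 ++++++++++++++++++++====++****+=-::::::-::::::::::-----====+++++++++=====---:::::::::::-----------:-=+****+++++++++++++++++++++++++++++++++++++++
201 ++++++++++++++++++====++***+-::::::::::::-==+**#########**++++++++=====+++++++++++==---::::::::--:::---=+****+++=++++++++++++++++++++++++++++++++
204 ++++++++++++++++====++*++=-:::::::-=+**######**+==---:::::::::::::::::::::::::::::::::::::::::::::-:::-:--=+***++==++++++++++++++++++++++++++++++
207 +++++++++++++++===++*+=-:::::-=+*#####**+=--::
[... 9813 characters left out ...]
--------------------
237 ==========---------------=--::::::::::-::::::::::-------------------------------
238 ==========-----------------=----:::::::::::::::-===----------------------+------
239 ==========--+*+*++---------====------:::::---=-===-----------------------*:-----
240 ===========-*#####++***+-----====================------------------------+:-----
241 ===========-*###########****+*======++++=+=====---------------------------:-----
242 ###========-*#################*****==========----------------------------+:-----
243 %%%######==-+####*++*##############***-----------------------------------+:-----
244 %%%%%%%%%###=*##*=-:=#################*++----------------------------------===++
```

Request:
{"fn": "carry_out", "kwargs": {"series": [[0.35,0,0,0,0],[0.2,0,0,0,0],[0.2,0,0,0,0],[0.2,0,0,-0.03,0],[0.2,0,0,-0.08,0],[0.2,0,0,-0.11,0],[0.2,0,0,-0.11,0],[0.2,0,0,-0.11,0]]}}

```text
t: 16.6
position: [0.5633, -0.1511, 0.1099]
orientation: [3.141, -0.001, -0.053]
ft_force: [-0.7, 0.5, -1.1]
finger_gap: 0.0686
gripper_force: 0.0
```

```bash
python3 - <<'E'
from h import *
im,*w=snap("wrist"); np.savez("wp4.npz",img=im,K=w[0],R=w[1],t=w[2])
g=cv2.cvtColor(im,cv2.COLOR_BGR2GRAY)
for r in range(140,240,2):print(r,''.join(" .:-=+*#%@"[min(9,int(v)*12//256)] for v in g[r,200:315]))
pc=np.array([.5615,-.149])
for rad,z in((.030,.0395),(.0155,.048),(.013,.06)):print(rad,z,[tuple(np.round(proj((pc[0]+rad*np.cos(a),pc[1]+rad*np.sin(a),z),*w,fish=True)-np.array([200,0]))) for a in np.arange(4)*np.pi/2])
ims,*ws=snap("side");gs=cv2.cvtColor(ims,cv2.COLOR_BGR2GRAY)
for r in range(199,244):print(r,''.join(" .:-=+*#%@"[min(9,int(x)*14//256)] for x in gs[r,255:325]))
for rad,z in((.030,.0395),(.030,.0365),(.0155,.048),(.03,.0215)):print(rad,z,[tuple(np.round(proj((pc[0]+rad*np.cos(a),pc[1]+rad*np.sin(a),z),*ws)-np.array([255,0]),1)) for a in np.arange(4)*np.pi/2])
shift((.637,.0866,.03),.027)
E
```

```text
140 =========================================================================================================+*#%%%###%
142 ==========================================================================================================*####***#
144 ==============-=============================================================================================+++===*
146 ===============================================================================================================-==*
148 ================================================-===-==-==========================================================*
150 =========================================--=======================================================================*
152 ===================================-=--============================-==============================================*
154 ===============================----=======----::::::::::::-----==================================================+*
156 ============================----=====---::::::...............::::---=============================================+*
158 ================
[... 8847 characters left out ...]
7.6), np.float64(218.1)), (np.float64(17.5), np.float64(224.6)), (np.float64(34.1), np.float64(230.2))]
0.03 0.0365 [(np.float64(43.7), np.float64(224.5)), (np.float64(27.5), np.float64(219.3)), (np.float64(17.4), np.float64(225.8)), (np.float64(34.0), np.float64(231.4))]
0.0155 0.048 [(np.float64(37.8), np.float64(220.1)), (np.float64(29.3), np.float64(217.5)), (np.float64(24.1), np.float64(220.8)), (np.float64(32.7), np.float64(223.6))]
0.03 0.0215 [(np.float64(43.2), np.float64(230.4)), (np.float64(27.2), np.float64(225.1)), (np.float64(17.1), np.float64(231.9)), (np.float64(33.6), np.float64(237.6))]
shift mm [  62.8 -240.7   78.2] twist deg -4.6 pos [ 0.5618 -0.1506  0.1082] yaw -0.0526
```

Third is seated, flat. Now s1.

Request:
{"fn": "carry_out", "kwargs": {"series": [[0.2,0.012,-0.048,0,-1],[0.2,0.024,-0.096,0,-2],[0.2,0.036,-0.144,0,-3],[0.2,0.048,-0.19,0.01,-4],[0.2,0.063,-0.24,0.04,-4.6],[0.2,0.063,-0.24,0.078,-4.6],[0.2,0.063,-0.24,0.078,-4.6],[0.2,0.063,-0.24,0.078,-4.6]]}}

```text
t: 17.5
position: [0.6362, 0.085, 0.0296]
orientation: [3.141, 0.006, 0.028]
ft_force: [-0.7, 0.4, -0.4]
finger_gap: 0.0682
gripper_force: 0.0
```

Request:
{"fn": "carry_out", "kwargs": {"series": [[0.2,0,0,0,0],[0.2,0,0,0,0]]}}

```text
t: 17.7
position: [0.6399, 0.0841, 0.0335]
orientation: [3.142, -0.003, 0.026]
ft_force: [0.0, -0.4, -0.4]
finger_gap: 0.0682
gripper_force: 0.0
```

```bash
python3 - <<'E'
from h import *
im2,*w=snap("wrist");g2=cv2.cvtColor(im2,cv2.COLOR_BGR2GRAY)
X=(.638,.086)
u,v=map(int,proj((*X,.0135),*w,fish=True))
for r in range(v-54,v+54,3):print(r,''.join(" .:-=+*#%@"[min(9,int(x)*12//256)] for x in g2[r,u-58:u+58]))
print(u-58)
for rad,z in((.030,.0205),(.0155,.012)):print(rad,z,[tuple(np.round(proj((X[0]+rad*np.cos(a),X[1]+rad*np.sin(a),z),*w,fish=True)-np.array([u-58,0]))) for a in np.arange(4)*np.pi/2])
shift((*X,-.01),.027)
E
```

```text
161 ##**#**#**#*####*###**####**##*###*##**##**##**##*########*############################*############################
164 ##********###**#*############*#*#*+=--=++**#####*##**#*###*#############**+=--=+****###*############################
167 ***#***##***#***###**#####*#*##*+=-===---================================----====+**##*########################*###*
170 ##*****#*#****#**###**###*####**========-================================---=====+**################################
173 *#*#*****#***#**##*##*#*#*#*##**+========+******************************+=--=====+***###############################
176 **##**#*****#*#**#######*###****+======-==++=====+=++++++++++++======++++=--======***#############*#################
179 ********#*##*****#***###**#####*+----==++++++++===-----------=====+++++++==----===**#**######*#*##*#####*#########*#
182 ****##*#*###****#****##*#*#**+++++++++==-::::.......................:::--==++++===+***###**######*##########*#*#####
185 *****#*#**#*#**#**##*#****++++++==-::.......................................::-=+++++++**##*########################
188 ****#**
[... 2978 characters left out ...]
@@@@@@@@@@@@@@@@@@%#***************
263 @@@@@@@@@@@@@@@@@@@@@@@@@@@@@@@@@@@@##%%%#*#@@@@@@@@@@@@@@@@@@@@@@@@@@@@#*#%%%#%@@@@@@@@@@@@@@@@@@@%#*#*********#***
266 @@@@@@@@@@@@@@@@@@@@@@@@@@@@@@@@@@@@##%%%#**++**********+**************++*#%%%%@@@@@@@@@@@@@@@@@@@@%#******#********
193
0.03 0.0205 [(np.float64(60.0), np.float64(176.0)), (np.float64(15.0), np.float64(218.0)), (np.float64(58.0), np.float64(258.0)), (np.float64(103.0), np.float64(220.0))]
0.0155 0.012 [(np.float64(59.0), np.float64(194.0)), (np.float64(37.0), np.float64(214.0)), (np.float64(58.0), np.float64(235.0)), (np.float64(81.0), np.float64(215.0))]
shift mm [-2.  -1.9 43.5] twist deg -0.0 pos [0.6399 0.0842 0.0335] yaw 0.0262
```

Request:
{"fn": "carry_out", "kwargs": {"series": [[0.2,-0.001,-0.0028,0.015,0],[0.2,-0.001,-0.0028,0.035,0],[0.2,-0.001,-0.0028,0.048,0],[0.2,-0.001,-0.0028,0.056,0],[0.2,-0.001,-0.0028,0.058,0],[0.2,-0.001,-0.0028,0.058,0],[0.2,-0.001,-0.0028,0.058,0]]}}

```text
t: 18.45
position: [0.6383, 0.0881, -0.0257]
orientation: [-3.141, -0.001, 0.028]
ft_force: [-0.9, 0.0, 0.9]
finger_gap: 0.0683
gripper_force: 0.0
```

Request:
{"fn": "carry_out", "kwargs": {"series": [[0.4,0,0,0,0],[0.4,0,0,0,0],[0.4,0,0,0,0],[0.4,0,0,0,0],[0.4,0,0,0,0]]}}

```text
t: 18.95
position: [0.6385, 0.0882, -0.025]
orientation: [-3.141, -0.002, 0.028]
ft_force: [-1.1, 0.7, 5.9]
finger_gap: 0.0565
gripper_force: 41.4
```

Request:
{"fn": "carry_out", "kwargs": {"series": [[0.4,0,0,-0.03,0],[0.4,0,0,-0.07,0],[0.4,-0.015,0.045,-0.11,1],[0.4,-0.03,0.092,-0.11,2],[0.4,-0.046,0.139,-0.11,3],[0.4,-0.062,0.186,-0.11,4],[0.4,-0.082,0.2358,-0.11,4.6],[0.4,-0.082,0.2358,-0.11,4.6]]}}

```text
t: 19.75
position: [0.5607, -0.1544, 0.0842]
orientation: [3.14, -0.0, -0.056]
ft_force: [0.5, 0.2, 0.1]
finger_gap: 0.0561
gripper_force: 42.9
```

Request:
{"fn": "carry_out", "kwargs": {"series": [[0.4,0,0,0,0],[0.4,0,0,0,0],[0.4,0,0,0,0],[0.4,0,0,0,0]]}}

```text
t: 20.15
position: [0.5627, -0.1484, 0.0837]
orientation: [-3.141, -0.0, -0.051]
ft_force: [0.1, 0.3, -1.1]
finger_gap: 0.0565
gripper_force: 42.9
```

```bash
python3 - <<'E'
from h import *
im,*w=snap("wrist"); np.savez("wp5.npz",img=im,K=w[0],R=w[1],t=w[2])
q=manip.get_obs();P=q["position"];print(P,q["orientation"],q["gripper_force"],q["finger_gap"])
g=cv2.cvtColor(im,cv2.COLOR_BGR2GRAY)
for r in range(150,312,3):print(r,''.join(" .:-=+*#%@"[min(9,int(v)*12//256)] for v in g[r,185:330:1]))
pc=np.array([.5615,-.149])
for rad,z in((.030,.0395),(.0155,.048),(.013,.06),(.006,.068)):print(rad,z,[tuple(np.round(proj((pc[0]+rad*np.cos(a),pc[1]+rad*np.sin(a),z),*w,fish=True)-np.array([185,0]))) for a in np.arange(4)*np.pi/2])
E
```

```text
[ 0.56261748 -0.14852032  0.08364554] [-3.14126403e+00  7.14033754e-05 -5.06314254e-02] 42.86305200308561 0.05645558015790884
150 ++++==--======================================================================================================================+*######***%@@@@@@@
153 ++++=--==========================================================-======================================================================*%@@@@@@@
156 ++=+==--============================================----================================================================================*%@@@@@@@
159 ++===---=======================================---=======----::::::::::::::::::::---====================================================+%@@@@@@@
162 +++===-=====================================--=====--::::::.............:::.:........::::-==============================================+#@@@@@@@
165 ++++==--================================--=====--:::::.........::::::::::::::::::::::::....::-========================================-=+#@@@@@@@
168 +++++==-==============================---===-::::....:::.:::::::::::::
[... 7102 characters left out ...]
@@@@@@@%#+:.           
0.03 0.0395 [(np.float64(69.0), np.float64(165.0)), (np.float64(32.0), np.float64(205.0)), (np.float64(72.0), np.float64(238.0)), (np.float64(109.0), np.float64(201.0))]
0.0155 0.048 [(np.float64(70.0), np.float64(187.0)), (np.float64(50.0), np.float64(208.0)), (np.float64(72.0), np.float64(226.0)), (np.float64(91.0), np.float64(206.0))]
0.013 0.06 [(np.float64(70.0), np.float64(195.0)), (np.float64(52.0), np.float64(213.0)), (np.float64(72.0), np.float64(229.0)), (np.float64(89.0), np.float64(212.0))]
0.006 0.068 [(np.float64(70.0), np.float64(208.0)), (np.float64(62.0), np.float64(217.0)), (np.float64(71.0), np.float64(225.0)), (np.float64(80.0), np.float64(216.0))]
```

```bash
python3 - <<'E'
from h import *
from scipy.optimize import least_squares
im,*w=load("wp5")
c=lambda L:[(185+a,b) for a,b in L]
sets=dict(bore=c([(38.5,252),(98.5,252),(69,226.5),(69,276),(44,237),(94,237),(45,263),(93,264)]),
 rim=c([(9.5,250),(128,250),(70,204),(20,222),(117,222),(13,235),(126,237)]))
for n,p in sets.items():
  print(n,fitcircle(p,.0155 if n=="bore" else .03,w))
  for z in((.117,.1206) if n=="bore" else (.125,.129)):
    s=least_squares(lambda q:[np.hypot(*(world(a,z,*w,fish=True)[:2]-q[:2]))-q[2] for a in p],[.56,-.147,.03]);print(n,z,s.x)
E
```

```text
bore (array([ 0.56007215, -0.14765994,  0.11581667]), np.float64(0.0004903153084316512))
bore 0.117 [ 0.56070482 -0.14769067  0.01535438]
bore 0.1206 [ 0.56262814 -0.14778417  0.01495857]
rim (array([ 0.56201312, -0.1476916 ,  0.12807503]), np.float64(0.00044849866259741864))
rim 0.125 [ 0.56030546 -0.14760744  0.03068769]
rim 0.129 [ 0.56258448 -0.14772016  0.0297553 ]
```

Request:
{"fn": "carry_out", "kwargs": {"series": [[0.4,0,0.0012,0.015,0],[0.4,0,0.0012,0.03,0],[0.4,0,0.0012,0.042,0],[0.4,0,0.0012,0.05,0],[0.4,0,0.0012,0.056,0],[0.4,0,0.0012,0.061,0],[0.4,0,0.0012,0.064,0],[0.4,0,0.0012,0.064,0]]}}

```text
t: 21.0
position: [0.562, -0.1512, 0.0195]
orientation: [-3.141, 0.0, -0.053]
ft_force: [0.0, 0.3, -0.6]
finger_gap: 0.0559
gripper_force: 42.9
```

Request:
{"fn": "carry_out", "kwargs": {"series": [[0.4,0,0,0.002,0],[0.4,0,0,0.004,0],[0.4,0,0,0.006,0],[0.4,0,0,0.006,0]]}}

```text
t: 21.4
position: [0.562, -0.1511, 0.0135]
orientation: [-3.141, 0.0, -0.053]
ft_force: [0.1, -0.0, -0.6]
finger_gap: 0.056
gripper_force: 42.9
```

Request:
{"fn": "carry_out", "kwargs": {"series": [[0.4,0,0,0.001,0],[0.4,0,0,0.002,0],[0.4,0,0,0.003,0],[0.4,0,0,0.003,0]]}}

```text
t: 21.8
position: [0.5622, -0.1512, 0.0112]
orientation: [3.142, -0.0, -0.053]
ft_force: [-1.5, -0.4, 3.9]
finger_gap: 0.0561
gripper_force: 43.2
```

Request:
{"fn": "carry_out", "kwargs": {"series": [[0.35,0,0,0,0],[0.2,0,0,0,0],[0.2,0,0,0,0],[0.2,0,0,-0.03,0],[0.2,0,0,-0.08,0],[0.2,0,0,-0.1,0],[0.2,0,0,-0.1,0],[0.2,0,0,-0.1,0]]}}

```text
t: 22.6
position: [0.5621, -0.1511, 0.1106]
orientation: [3.142, -0.0, -0.053]
ft_force: [-0.2, -0.5, -0.0]
finger_gap: 0.0682
gripper_force: 0.0
```

```bash
python3 - <<'E'
from h import *
im,*w=snap("wrist"); np.savez("wp6.npz",img=im,K=w[0],R=w[1],t=w[2])
g=cv2.cvtColor(im,cv2.COLOR_BGR2GRAY)
for r in range(150,236,2):print(r,''.join(" .:-=+*#%@"[min(9,int(v)*12//256)] for v in g[r,200:315]))
pc=np.array([.5615,-.149])
for rad,z in((.030,.0565),(.0155,.048),(.013,.06)):print(rad,z,[tuple(np.round(proj((pc[0]+rad*np.cos(a),pc[1]+rad*np.sin(a),z),*w,fish=True)-np.array([200,0]))) for a in np.arange(4)*np.pi/2])
_,*t=load("top"); im=optics.snapshot("top")["img"]; g=cv2.cvtColor(im,cv2.COLOR_BGR2GRAY)
for r in range(36,74):print(r,''.join(" .:-=+*#%@"[min(9,int(v)*12//256)] for v in g[r,320:380]))
print(manip.get_obs()["position"])
E
```

```text
150 =====================================--==========================================================================+*
152 ==============================-=----========-----:-::::-----=====================================================+*
154 =============================----======--:::::.....::...::..::::--===============================================+*
156 ============================--=====--:::::............:::....:..:::::-=========================================-==+
158 ==========================--====--::.......:::::::::::::::::::::::..::::-========================================++
160 ========================--===--::....::::::::::::---------::::::::::::::::-===================================-==++
162 ======================---==--:::..:::::::--==+++++++++++++++++==---:::::::::-====---==========================-==++
164 =====================---==-::....:::-==+++++++===---------====++++++==--:::::--===============================-==+*
166 ====================--===-:..:.:--=+++++==--:::.:.:.........::::--==++++==-::::---==-===========================+*%
168 ================
[... 6336 characters left out ...]
:::::::::::::-:::-----
64 ====================-:-::::::::::::::::::::::::::::::::::-::
65 =====================--.::::::::::::::::::::::::::::::::::::
66 ===================----.::::::::::::::::::::::::::::::::::::
67 ===================-:=:.::::::::::::::::::::::::::::::::::::
68 ==================-=+=..::::::::::::::::::::::::::::::::::::
69 ==================-#@#..::::::::::::::::::::::::::::::::::::
70 ==================-=**...:..:..:::::::::::::::::::::::::::::
71 ==================--==:...:......:.:::::::::::::::::::::::::
72 =================-=----:...............:.:::::::::::::::::::
73 =================-=---=..............:.....::.::::::::::::::
[ 0.5608717  -0.15067084  0.10914683]
```

```bash
python3 - <<'E'
from h import *
_,*t=load("top");_,*s=load("side")
def tri(a,b):
    A=[]
    for (u,v),(K,R,tt) in((a,t),(b,s)):
        P=K@np.c_[R,tt]; A+= [u*P[2]-P[0], v*P[2]-P[1]]
    x=np.linalg.svd(np.array(A))[2][-1];return x[:3]/x[3]
k=tri((344.7,51.9),(359,138.2));print("knob",k,[proj(k,*c) for c in(t,s)])
n=tri((285+138/3.2,30+432/3.2),(450.5/1.5625,333/1.5625));print("nose",n)
pin=np.array([.562,-.150]);d=k[:2]-pin;print(np.arctan2(d[1],d[0]),np.hypot(*d))
for q in(1.9,1.95,2.0,2.05):print(q,90-172*np.cos(q),68+172*np.sin(q))
im=optics.snapshot("side")["img"];g=cv2.cvtColor(im,cv2.COLOR_BGR2GRAY)
for r in range(122,156,1):print(r,''.join(" .:-=+*#%@"[min(9,int(v)*12//256)] for v in g[r,330:390]))
im,*w=load("wp6");print(proj(k,*w,fish=True))
E
```

```text
knob [ 0.70084042 -0.15981808  0.23238067] [(np.float64(344.7840132381782), np.float64(51.61475521956382)), (np.float64(358.6154282237693), np.float64(138.36957472563773))]
nose [ 0.56440368 -0.15076259  0.06628813]
-0.07059736731376585 0.1391871313446335
1.9 145.6058055005226 230.76361508223528
1.95 153.67110299242134 227.78107098066553
2.0 161.5772558861085 224.39915741401725
2.05 169.3045029167946 220.62632740494058
122 *************+=--==-=-=-+****=--=================++*#%@@@@@@
123 *************+++==+===+=*****+======================+*#%@@@@
124 ****************++*+++******+=++====-==================+*#%@
125 %%%%%%%%%%%%%%%%*++****+++++++++++=======================++*
126 @@@@@@@@@@@@@@@@+++++++++++++++==++++===--==================
127 @@@####@@@@@@@@%+++*+++++*+++=++==+++++==--=================
128 @@@+++*@@@@@@@@%+++#++*+***++++++=++++=+=--=---=============
129 @@@+++*@@@@@@@@@####++*#***#++=+=++=+++======-=-============
130 @@@+++#@@@@@@@@@@@@#++*%**#%=--+=+=+++++=======----=========
131 @@@#*##@@@@@@@@@@@@%##%%*=+*...---++=+=+==--====------======
132 @@@@@%@@@@@@@@@@@@@@@@@
[... 897 characters left out ...]
###**####*#*+=---::--=+++++=-===--=-====-===-=-===
147 #@%***#%@@@%#*%@@@@%%%*:-==-=++++++++===============-===-===
148 %@@%#++*%%%##*%@@@@@@@=-----+++++++++======-=============-==
149 @@@@%++++##***%@@@@@@@:-==-=+++++++++=========-=========-===
150 @@@@%++++##***#@@@@@@@--=--*+++++=+++-=====-=======-==---===
151 @@@@#+++*%#***###%%@@*---=#%#++++++++=======================
152 @@@@%%#*#%****#-=####=--==@@@%#++++++=======-===============
153 @@@@@@@%@@%%%#+==+*++++=-=@@@@@%#++=+======-=====-====-=====
154 @@@@@@@@@@@@@%-=======+===#@@@@@@%*++-==-========-=====-====
155 @@@@@@@@@%@%%%=-===-==*+-=*@@%%%%%#+==================-=-===
(np.float64(263.50656277271895), np.float64(-165.6630367147947))
```

```bash
python3 - <<'E'
from h import *
shift((.701,-.1598,.255),-.066)
E
```

```text
shift mm [ 140.1    1.6 -146.4] twist deg 0.8 pos [ 0.5608 -0.1506  0.109 ] yaw -0.0527
```

Request:
{"fn": "carry_out", "kwargs": {"series": [[0.2,0,0,-0.05,0.8],[0.2,0,0,-0.1,0.8],[0.2,0,0,-0.146,0.8],[0.2,0.04,0.0008,-0.146,0.8],[0.2,0.08,0.001,-0.146,0.8],[0.2,0.12,0.0015,-0.146,0.8],[0.2,0.14,0.0016,-0.146,0.8],[0.2,0.14,0.0016,-0.146,0.8]]}}

```text
t: 23.55
position: [0.7035, -0.16, 0.2536]
orientation: [-3.141, 0.002, -0.066]
ft_force: [0.5, -0.0, -0.2]
finger_gap: 0.0684
gripper_force: 0.0
```

Request:
{"fn": "carry_out", "kwargs": {"series": [[0.2,0,0,0,0],[0.2,0,0,0,0],[0.2,0,0,0,0]]}}

```text
t: 23.85
position: [0.7007, -0.1601, 0.2567]
orientation: [-3.141, 0.001, -0.067]
ft_force: [-0.3, 0.1, -0.4]
finger_gap: 0.0683
gripper_force: 0.0
```

```bash
python3 - <<'E'
from h import *
im,*w=snap("wrist"); np.savez("wk.npz",img=im,K=w[0],R=w[1],t=w[2])
g=cv2.cvtColor(im,cv2.COLOR_BGR2GRAY)
k=(.701,-.1598,.232);u,v=proj(k,*w,fish=True);print(u,v,K:=w[0][0])
for a in((0,.016),(0,-.016)):print(proj((k[0],k[1]+a[1],k[2]),*w,fish=True))
shift((.701,-.1598,.186),-.066)
for r in range(190,340,3):print(r,''.join(" .:-=+*#%@"[min(9,int(x)*20//256)] for x in g[r,160:350:2]))
E
```

```text
254.27445032635717 210.05910850819424 [297.31863964   0.         253.27719391]
(np.float64(231.78686307268435), np.float64(211.43075718512884))
(np.float64(276.828606682911), np.float64(208.61327260409882))
shift mm [ 0.1 -0.3 71. ] twist deg -0.1 pos [ 0.7009 -0.1601  0.257 ] yaw -0.0669
190 @@@@@@@@@%%%%%@@@@@@@@@@@@@@@##*+-*#%#%@%*=-::..:-=+#%#%%%#+-*###@@@@@@@@@@@@@@@@@@@@@@@@@@@@@@
193 @@@@@@@@@%%%%%@@@@@@@@@@@@@@@@@@*=#@@@@@+.   ..  . :+@@@@@@=-%@@@@@@@@@@@@@@@@@@@@@@@@@@@@@@@@@
196 @@@@@@@@@%%%%@@@@@@@@@@@@@@@@@@@%@#**#=.  .    .     .-+++*#%@@@@@@@@@@@@@@@@@@@@@@@@@@@@@@@@@@
199 @@@@@@@@%%%%%%@@@@@@@@@@@@@@@@%*++-:-.  .    .   .  .  .-::=**#@@@@@@@@@@@@@@@@@@@@@@@@@@@@@@@@
202 @@@@@@@@@%%%%@@@@@@@@@@@@@@@@@#+*++=:     ...  .. ..   .:++++++*@@@@@@@@@@@@@@@@@@@@@@@@@@@@@@@
205 @@@@@@@@%%%%%@@@@@@@@@@@@@@@@@@@@@@*.     .   .. . .    .*@@@@@@%@@@@@@@@@@@@@@@@@@@@@@@@@@@@@@
208 @@@@@@@@%%%%@@@@@@@@@@@@@@@@@@@@@@@%       . ....    .  .+@@@@@@@@@@@@@@@@@@@@@@@@@@@@@@@@@@@@@
211 @@@@@@@%%%%@@@@@@@@@@@@@@@@@@@@@@@@%. ... ........ . ... =%%@@@%@@@@@@@@@@@@@@@@@@@@@@@@@@@@@@@
214 @@@@@@
[... 3489 characters left out ...]

319 .  ... . . .-#%%%%%%%%%@@@@@@@@@@@@@@@@@@@@@@@@@@@@@@@@@@@@@@@@@@@@@@@@@@@@@@@@@@%......   ... 
322 .  . .  .   .-#%%%%%%#++*+++++*#@@@@@@@@@@@@@@@@@@@@@@@@@@@@@@@@@@@@@@@%@@@@@@@@@:  .   ..    .
325   ..  . .   ..=%%%%@%*....  .. .   .:-*@@@@@@@@@@@@@@@@#+-:..  .. ...  .@@@@@@@@:.     .  ..   
328 .   . .. ..  ..+%%%##=..  .  .      .    ..::=++=-:..   .  .   .. .   . +@@@@@@-    .  .     ..
331 .  .......   . .-:..            .       . .  . .. .  ..    ..  .. .      ..:-*=.     ..... . . 
334 ......... ..   ..  ...          .. .  ... .     ..      ....  .  .   .         .   . . .... .  
337    .. .. ..   ..           ..  . . ... . ...  ..              ..      ... . .. .  .      .. ...
```

Request:
{"fn": "carry_out", "kwargs": {"series": [[0.2,0,-0.001,0.02,0],[0.2,0,-0.001,0.04,0],[0.2,0,-0.001,0.058,0],[0.2,0,-0.001,0.068,0],[0.2,0,-0.001,0.071,0],[0.2,0,-0.001,0.071,0],[0.2,0,-0.001,0.071,0]]}}

```text
t: 24.6
position: [0.7026, -0.1594, 0.1869]
orientation: [3.141, -0.002, -0.067]
ft_force: [-0.2, -0.6, 1.0]
finger_gap: 0.0685
gripper_force: 0.0
```

Request:
{"fn": "carry_out", "kwargs": {"series": [[0.75,0,0,0,0],[0.75,0,0,0,0],[0.75,0,0,0,0],[0.75,0,0,0,0],[0.75,0,0,0,0],[0.75,0,0,0,0],[0.75,0,0,0,0]], "force": 30}}

```text
t: 25.3
position: [0.7026, -0.1593, 0.1864]
orientation: [3.141, -0.002, -0.067]
ft_force: [0.9, -0.2, 5.1]
finger_gap: 0.0304
gripper_force: 29.7
```

```bash
python3 - <<'E'
import numpy as np
X=lambda q:90-172*np.cos(q);Z=lambda q:68+172*np.sin(q)
for q0,q1 in((1.86,1.2),(1.2,.6),(.6,.1)):
    print(q0,[(round((X(q)-X(q0))/1000,4),round(-(Z(q)-Z(q0))/1000,4)) for q in np.linspace(q0,q1,9)[1:]])
E
```

```text
1.86 [(np.float64(-0.0138), np.float64(-0.0035)), (np.float64(-0.0277), np.float64(-0.0058)), (np.float64(-0.0419), np.float64(-0.007)), (np.float64(-0.0561), np.float64(-0.007)), (np.float64(-0.0702), np.float64(-0.0058)), (np.float64(-0.0842), np.float64(-0.0035)), (np.float64(-0.098), np.float64(-0.0)), (np.float64(-0.1114), np.float64(0.0045))]
1.2 [(np.float64(-0.0118), np.float64(0.0051)), (np.float64(-0.0233), np.float64(0.0111)), (np.float64(-0.0342), np.float64(0.0179)), (np.float64(-0.0446), np.float64(0.0256)), (np.float64(-0.0544), np.float64(0.034)), (np.float64(-0.0635), np.float64(0.0431)), (np.float64(-0.072), np.float64(0.0528)), (np.float64(-0.0796), np.float64(0.0632))]
0.6 [(np.float64(-0.0058), np.float64(0.0091)), (np.float64(-0.011), np.float64(0.0185)), (np.float64(-0.0156), np.float64(0.0282)), (np.float64(-0.0196), np.float64(0.0381)), (np.float64(-0.023), np.float64(0.0483)), (np.float64(-0.0257), np.float64(0.0587)), (np.float64(-0.0278), np.float64(0.0693)), (np.float64(-0.0292), np.float64(0.0799))]
```

Request:
{"fn": "carry_out", "kwargs": {"series": [[0.75,-0.0138,0,-0.0035,0],[0.75,-0.0277,0,-0.0058,0],[0.75,-0.0419,0,-0.007,0],[0.75,-0.0561,0,-0.007,0],[0.75,-0.0702,0,-0.0058,0],[0.75,-0.0842,0,-0.0035,0],[0.75,-0.098,0,0,0],[0.75,-0.1114,0,0.0045,0]]}}

```text
t: 26.1
position: [0.5903, -0.1518, 0.181]
orientation: [3.141, -0.0, -0.067]
ft_force: [1.2, -0.4, -2.2]
finger_gap: 0.0301
gripper_force: 29.9
```

Request:
{"fn": "carry_out", "kwargs": {"series": [[0.75,0,0,0,0],[0.75,0,0,0,0]]}}

```text
t: 26.3
position: [0.5903, -0.1518, 0.1811]
orientation: [-3.141, 0.001, -0.067]
ft_force: [-1.8, -0.5, 2.3]
finger_gap: 0.0299
gripper_force: 31.2
```

Low forces, still held. Continue.

Request:
{"fn": "carry_out", "kwargs": {"series": [[0.75,-0.0118,0,0.0051,0],[0.75,-0.0233,0,0.0111,0],[0.75,-0.0342,0,0.0179,0],[0.75,-0.0446,0,0.0256,0],[0.75,-0.0544,0,0.034,0],[0.75,-0.0635,0,0.0431,0],[0.75,-0.072,0,0.0528,0],[0.75,-0.0796,0,0.0632,0]]}}

```text
t: 27.1
position: [0.5112, -0.1465, 0.1174]
orientation: [3.142, -0.0, -0.067]
ft_force: [-0.2, -1.9, 1.2]
finger_gap: 0.0304
gripper_force: 32.1
```

Request:
{"fn": "carry_out", "kwargs": {"series": [[0.75,0,0,0,0],[0.75,0,0,0,0]]}}

```text
t: 27.3
position: [0.511, -0.1464, 0.1175]
orientation: [-3.141, 0.001, -0.066]
ft_force: [-1.6, -2.8, -0.4]
finger_gap: 0.0303
gripper_force: 32.0
```

Request:
{"fn": "carry_out", "kwargs": {"series": [[0.75,-0.0058,0,0.0091,0],[0.75,-0.011,0,0.0185,0],[0.75,-0.0156,0,0.0282,0],[0.75,-0.0196,0,0.0381,0],[0.75,-0.023,0,0.0483,0],[0.75,-0.0257,0,0.0587,0],[0.75,-0.0278,0,0.0693,0],[0.75,-0.0292,0,0.0799,0]]}}

```text
t: 28.1
position: [0.482, -0.1445, 0.0371]
orientation: [-3.142, 0.0, -0.067]
ft_force: [-1.7, -2.8, 0.6]
finger_gap: 0.0298
gripper_force: 32.5
```

Request:
{"fn": "carry_out", "kwargs": {"series": [[0.75,0,0,0.004,0],[0.75,0,0,0.008,0],[0.75,0,0,0.011,0],[0.75,0,0,0.011,0],[0.75,0,0,0.011,0]]}}

```text
t: 28.6
position: [0.4814, -0.1445, 0.0266]
orientation: [-3.141, 0.002, -0.066]
ft_force: [-4.2, -3.7, -1.6]
finger_gap: 0.0303
gripper_force: 32.5
```

Request:
{"fn": "carry_out", "kwargs": {"series": [[0.75,0,0,0.002,0],[0.75,0,0,0.004,0],[0.75,0,0,0.004,0],[0.75,0,0,0.004,0]]}}

```text
t: 29.0
position: [0.4815, -0.1444, 0.0226]
orientation: [-3.141, 0.002, -0.066]
ft_force: [-4.7, -5.0, -1.0]
finger_gap: 0.0303
gripper_force: 32.5
```

Request:
{"fn": "carry_out", "kwargs": {"series": [[0.75,0,0,0.0015,0],[0.75,0,0,0.003,0],[0.75,0,0,0.003,0],[0.75,0,0,0.003,0]]}}

```text
t: 29.4
position: [0.4816, -0.1445, 0.0197]
orientation: [-3.141, 0.001, -0.066]
ft_force: [-4.1, -4.1, -1.3]
finger_gap: 0.0302
gripper_force: 32.5
```

Request:
{"fn": "carry_out", "kwargs": {"series": [[0.75,0,0,0.0015,0],[0.75,0,0,0.003,0],[0.75,0,0,0.003,0],[0.75,0,0,0.003,0]]}}

```text
t: 29.8
position: [0.4817, -0.1445, 0.0171]
orientation: [-3.141, 0.001, -0.066]
ft_force: [-4.4, -2.8, 4.8]
finger_gap: 0.0304
gripper_force: 32.9
```

Request:
{"fn": "carry_out", "kwargs": {"series": [[0.5,0,0,0,0],[0.3,0,0,0,0],[0.2,0,0,0,0],[0.2,0,0,0,0],[0.2,0,0,0,0],[0.2,0,0,-0.02,0],[0.2,0,0,-0.06,0],[0.2,0,0,-0.1,0]]}}

```text
t: 30.6
position: [0.4814, -0.144, 0.1176]
orientation: [-3.141, 0.002, -0.067]
ft_force: [1.3, -1.2, -0.8]
finger_gap: 0.0684
gripper_force: 0.0
```

Request:
{"fn": "carry_out", "kwargs": {"series": [[0.2,-0.05,0,-0.05,0],[0.2,-0.07,0,-0.07,0],[0.2,-0.07,0,-0.07,0],[0.2,-0.07,0,-0.07,0]]}}

```text
t: 31.0
position: [0.4128, -0.1401, 0.188]
orientation: [3.141, -0.003, -0.067]
ft_force: [0.1, -0.5, -0.4]
finger_gap: 0.068
gripper_force: 0.0
```

```bash
python3 - <<'E'
from h import *
ims,*s=snap("side");gs=cv2.cvtColor(ims,cv2.COLOR_BGR2GRAY)
for q in(-.06,-.02,0,.03):
    X=(90-172*np.cos(q))/1000;Z=.068+.172*np.sin(q);c=np.cos(-.066);d=np.sin(-.066)
    print(q,np.round(proj((.562+X*c,-.150+X*d,Z),*s),1))
for r in range(194,246):print(r,''.join(" .:-=+*#%@"[min(9,int(x)*14//256)] for x in gs[r,220:345]))
im,*w=snap("wrist");g=cv2.cvtColor(im,cv2.COLOR_BGR2GRAY)
u,v=map(int,proj((.562,-.150,.06),*w,fish=True));print(u,v)
for r in range(max(v-60,0),v+100,3):print(r,''.join(" .:-=+*#%@"[min(9,int(x)*12//256)] for x in g[r,u-55:u+55]))
print(manip.get_obs()["position"],manip.get_obs()["t"])
E
```

```text
-0.06 [249.4 217.4]
-0.02 [249.4 214.5]
0 [249.4 213. ]
0.03 [249.5 210.9]
194 @@@@@@@@@@@@@@@@@@@@@@@@@@@@@@@@@@@@@@@@@@@@@@@@@@@@@@@@@@@@@@@@@@@@@@@%%%%%%####@@*+#@@@@@@@@@@@@@@@@@@@@@@@@@@@@@@@@@@@@+++
195 @@@@@@@@@@@@@@@@@@@@@@@@@@@@@@@@@@@@@@@@@@@@@@@@@%%%%%%@#########%%####@%%%%@@@@=#@@++%@%@@@@@@@@@@@@@@@@@@@@@@@@@@@@@@@@@=++
196 @@@@@@@@@@@@@@@@@@@@@%@@@@@@%%%%%%##########%#####%%%%%%%@@@*****######%%%@@@@@@%*@@@#+@@@@@@@@@@@@@@@@@@@@@@@@@@@@@@@@@@#+++
197 @@@@@@%%%%%%%######%###%%*%*#%%%%%@@+++*****######%%%%@#@@@@@@@@@@@@@@%%%%@@@@@@@##%@@++@@@@@@@@@@@@@@@@@@@@@@@@@@@@@@@@@=++*
198 ###%####%%%%%@++++*****##*###%%%@@@@@@@@@@@@@@@@@@%@%%@%@@@@@@@@%%%%%%##########%%#+*@@++@@@@@@@@@@@@@@@@@@@@@@@@@@@@@@@@=+++
199 **######@@@@@@@@@%@@@@@@@@#@@@%@@@@@@@@@@@@@%%%%%%#######*##%%####@%%%++++++****###=+@@%++@@@@@@@@@@@@@@@@@@@@@@@@@@@@@@@++++
200 @@@@@@@@@@@@@@@@@@@@@@@%%%#%%############%####%%%%%@++*++***######@@@@@@@@@@@@@@@@@@@@@@*=*@@@@@@@@@@%%%%%@@@@@@@@@@@@@@#++++
201 @@@%%%%%%%###########%####%++%%@@+++****######@@@@@@@@@@@@@@@@@@@@@@@@@@@@@@@@@@@@@@@@@@@#=*@@@@@@%%%######%@@@
[... 10106 characters left out ...]
==========-:.                            .-===+++=+===============+*%%@%%@@@@@%%%%
117 ========================================-.                         .:-===+===++++===========+*#%%@@@@@@@@@%%%%
120 ==========================================-:.                    .:-=+==++===++======+=======*#%%@@@@%@@@%%%@@
123 =============================================-::..         ...:--===++==+++===========+====+*%%%%%%@%%%%@%%%%%
126 =====================================================---============+++====++=+===========+####++=++**#%%%%@@%
129 ========================================================+++=+=====++=+===++==+=+===================+*%%%%%%@@@
[ 0.41276964 -0.13980763  0.18651577] 31.1
```

Side view: the knob centre is at row 213.5–214, against 213 expected for a level lever, and the bars are horizontal. The pack is correct and the arm is clear, so I'm handing in.

```bash
python3 -c "
from rig import manip
print(manip.close_job())"
```

```text
the job is handed in; nothing more can be done
None
```

I stacked the three springs alternately on the pin, lying flat. I lowered the lever by its knob until it rested level on the pack, let go, and handed the job in at about 31 s; no verdict came back.

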